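Load the warming drawer and put it back on

ROBOT

A 7-joint arm with a two-finger parallel gripper is mounted at the origin on the work surface. World frame = base frame: x ahead of the robot, y to its left, z up, the work surface at z = 0. Lengths are in m, angles in rad, forces in N, time in s.
With the tool pointing down it reaches from about 0.425 to 0.975 m from the base axis. Payload 16.7 kg.
Tool frame: the origin (TCP) lies midway between the tips of the shut fingers; the grasp point (between the pads) lies 19 mm behind it (arm.grip_depth is the y of the grasp point in the tool frame, in m); y points along the fingers, z is the direction in which the jaws open and shut, and the axes are right-handed (so a half turn about y gives the same grasp; the last joint's range is limited). The gripper opens to 85 mm and grips with 20 to 120 N. Pads are 22 mm wide; open, the fingers measure 114 mm over their backs; the gripper's body (76 mm by 85 mm) begins 54 mm behind the grasp point. The pads swing forward as they close: fully open they stand 13 mm farther back than shut.
Start: joints at [1.018, 0.426, 0.074, 1.606, -0.034, 1.111, -0.067], TCP at [0.265, -0.621, 0.195] pointing down, gripper open.
Joint ranges: [-2.85, 2.85], [-0.5, 2.14], [-1.23, 1.37], [0.21, 2.46], [-1.02, 4.16], [0.16, 2.05], [-2.73, 2.73]. Speed limits (rad/s): [1.89, 1.89, 2.39, 2.39, 3.01, 3.01, 3.01].

INTERFACE

Orientations are given as a rotation vector (axis times angle).
In Python, from bench import arm gives the robot as it stands.
- The arm moves only by the tool servo_tool, never from a script. Its argument "commands" is one flat list of numbers, 6 for each row, row after row: the shift along the tool's x, y, z in units of 60 mm (1.0 is 60 mm), then the turn, a rotation vector about the tool's x, y, z in rad. A call has 1 to 8 rows; each row shifts and turns the commanded pose from where the row before left it, along the tool's axes as they then stand; what a row does not reach is not made up. A row lasts 1/8 s, in which the tool goes at most 62.5 mm and 10.7 degrees, less where a joint would pass 70% of its speed; a pose out of reach is approached as far as the arm can. A call is refused whole if a number of a shift passes 1 or a number of a turn 0.188, either way. A call with a gripper value outside its range is refused whole. "gripper" is the finger opening in mm, from 0 to 85.4, set as the call begins (left out, the last holds). The fingers move at their own pace and stop on an object; "squeeze" is the grip in N (left out, the last holds). Time passes only in rows, so rows that do not move let the fingers close. It gives the time, the measured TCP pose, the force and the opening at its end, in the units of the state.
- arm.sense(): the state, without advancing time (a new reading comes with each control period).
- arm.capture(name): name is "side" or "top" or "wrist"; returns a dict with "color" (400x640x3 uint8, red, green, blue), "z_map" (400x640 float32, m along the optical axis (not along the pixel's ray), 0 where there is no reading), "fx", "fy", "cx", "cy" (pixels), "dist" ([k1, k2, p1, p2, k3] as OpenCV has them; the pictures are not rectified), "view" (4x4, takes a point from world to camera coordinates). Camera axes: x right, y down, z forward; pixel columns grow to the right and rows downward; lengths in m; the calibration is good to about 2 mm. A picture is of the moment at which its call begins.
- arm.sign_off(): hands the job in, once; it reports no verdict.
Trained networks look in a picture, given as the dict that the camera call returned (one of the last four; its "shot" number tells which), for a name from the list of things; names that differ only in an ending like _2 or _b are one class to them, and where a whole thing is asked for, a point or a joint stands for the part that bears it (a point fixed in the world has none). Each returns a list of dicts, best first, with "p" (0 to 1); they miss things now and then, are a little off and sometimes report something else, mostly with a low value. They report only what shows in the picture. A call takes as long as a camera call. They do not tell look-alikes from the thing itself.
- arm.recognise(thing, picture): "pixel" ([row, column] in pixels, amid what is visible of it).
The state is a dict: "time_s": time; "joints": joint angles; "qvel": joint speeds; "tau": joint torques, N m; "tool_pos": TCP position; "ee_rot": TCP orientation; "contact_force": force on the tool from outside, world axes, zero at the start; "torque": the same for the moment, N m; "grip_width": opening from 0.0 (shut) to 1.0 (fully open).
Only numpy, scipy, OpenCV 4.12 (cv2) and the standard library are available. Lean on these libraries where they do the work, as an engineer would, in place of code of your own. Each camera call takes 0.05 s, during which the arm holds its last target.

TASK

Load the warming drawer: first press the mushroom stop button down until it latches, so that the warmer is off while you work. Then stand every jar upright in the drawer's right-hand bay and lay every carton flat in its left-hand bay (right and left as seen from the robot), push the drawer home without slamming it until it clicks in at its detent, and only then turn the stop button's head clockwise until it pops up again; leave the pump bottle, the steel bowl and the glove box where they are.

Things in the scene. Friction and masses are not known exactly. Their poses are not given: they have to be found in the camera images.
- warmer: the low white warming cabinet, fixed, 225 (x, depth) by 262 (y) by 85 mm high; origin at table height under the middle of its front edge; its x axis points from the front into the cabinet, away from the robot (the drawer slides out to -x), y to the robot's left
- drawer (a joint): how far the drawer is open, in m: 0 fully home, 0.215 fully out; it starts 0.195 to 0.206 open. It slides with about 2 N of friction; over the last 10 mm a sprung detent must be pushed over (about 10 N in all); let go before about 5 mm it comes back out, past that it pulls itself home and stays
- drawer_handle (a point): middle of the drawer's horizontal bar handle (a steel bar of 110 mm along the warmer's y, about 10 mm thick, 35 mm in front of the drawer's 15 mm thick front panel); 59 mm above the table, moves with the drawer; axes as the warmer's. The panel's top edge is 74 mm above the table, its width 256 mm
- jar_bay (a point): middle of the floor of the drawer's right-hand (-y) bay, 14 mm above the table, moves with the drawer; axes as the warmer's. The bay is 170 mm (x) by 125 mm (y) inside, between walls 30 mm high above its floor; the bays are parted by a 6 mm wall. Open 0.192 or more, the bays lie wholly in front of the cabinet; at less, their far end is under its top
- carton_bay (a point): the same for the left-hand (+y) bay, 170 mm (x) by 95 mm (y) inside
- stop (a joint): how far the mushroom button is pressed, in m: 0 up, 0.010 at its bottom stop. A spring pushes it up with 3 to 6 N; pressing it right down takes about 6 N, and when let go it stays latched at 0.007 to 0.009; it latches only if the head's turn is below about 0.3 rad when pressed
- stop_head (a joint): turn of the button's head in rad, clockwise seen from above, 0 to 1.4; it starts at 0 to 0.12. With the button latched down, turning it past about 0.6 rad frees the latch; the button springs up then, or when the head is let go. It stays turned where it is left
- stop_top (a point): middle of the top of the mushroom head, a vertical cylinder 40 mm in diameter and 22 mm high on a thin stem; 79 mm above the table when up, 70 to 72 mm when latched. It sits on a fixed grey box 90 by 90 by 45 mm high, so 12 mm of gap is under the head when up, 3 to 5 mm when latched; z points up
- jar1_center (a point): an amber glass jar with a flat metal lid, a plain cylinder 44 mm in diameter and 34 mm high, 80 g; this point is its centre, 17 mm above its underside; z points up out of the lid. It starts standing upright on the worktop. None if this jar is absent today
- jar2_center (a point): an amber glass jar with a flat metal lid, a plain cylinder 44 mm in diameter and 34 mm high, 80 g; this point is its centre, 17 mm above its underside; z points up out of the lid. It starts standing upright on the worktop. None if this jar is absent today
- jar3_center (a point): an amber glass jar with a flat metal lid, a plain cylinder 44 mm in diameter and 34 mm high, 80 g; this point is its centre, 17 mm above its underside; z points up out of the lid. It starts standing upright on the worktop. None if this jar is absent today
- carton1_center (a point): a plain paper carton, a flat-lying box 70 (its x) by 36 (its y) by 36 mm high, 50 g; this point is its centre, 18 mm above its underside; z points up. It starts lying on the worktop, its length within 0.5 rad of +x. None if this carton is absent today
- carton2_center (a point): a plain paper carton, a flat-lying box 70 (its x) by 36 (its y) by 36 mm high, 50 g; this point is its centre, 18 mm above its underside; z points up. It starts lying on the worktop, its length within 0.5 rad of +x. None if this carton is absent today
- dispenser: bystander: white pump bottle 66 mm in diameter, 155 mm high, its spout at the top; origin at the centre of its underside
- bowl: bystander: steel bowl 110 mm in diameter, 40 mm high; origin at the centre of its underside
- glove_box: bystander: cardboard glove box 120 (x) by 220 (y) by 80 mm high; origin at the centre of its underside
Things that resemble listed ones, but are neither listed nor needed, are in the scene too. Leave any blue look-alike of the part that bears jar3_center alone. There is more than one size of the part that bears stop; the job needs the smaller.

How it is judged:
On the way, in this order (a step that is already met when the one before it is completed fails the run):
1. the stop button is pressed down and latched (over 6 mm) while the drawer is open (value of joint stop above 0.006 m and value of joint drawer above 0.15 m), for 0.3 s.
2. every jar stands in the right-hand bay and every carton lies in the left-hand bay of the open drawer, with the stop still down (all of step 1 and x of jar1_center in the frame of jar_bay between -0.075 and 0.075 m and y of jar1_center in the frame of jar_bay between -0.05 and 0.05 m and z of jar1_center in the frame of jar_bay between 0.005 and 0.03 m and angle between each of jar1_center, jar2_center, jar3_center's own z axis and vertical below 0.2 rad and x of jar2_center in the frame of jar_bay between -0.075 and 0.075 m and y of jar2_center in the frame of jar_bay between -0.05 and 0.05 m and z of jar2_center in the frame of jar_bay between 0.005 and 0.03 m and x of jar3_center in the frame of jar_bay between -0.075 and 0.075 m and y of jar3_center in the frame of jar_bay between -0.05 and 0.05 m and z of jar3_center in the frame of jar_bay between 0.005 and 0.03 m and x of carton1_center in the frame of carton_bay between -0.075 and 0.075 m and y of carton1_center in the frame of carton_bay between -0.04 and 0.04 m and z of carton1_center in the frame of carton_bay between 0.005 and 0.03 m and angle between carton1_center's own x axis and vertical between 1.37 and 1.77 rad and x of carton2_center in the frame of carton_bay between -0.075 and 0.075 m and y of carton2_center in the frame of carton_bay between -0.04 and 0.04 m and z of carton2_center in the frame of carton_bay between 0.005 and 0.03 m and angle between carton2_center's own x axis and vertical between 1.37 and 1.77 rad), for 0.3 s.
3. the loaded drawer is home at its detent (within 3 mm) with the stop still down (x of jar1_center in the frame of jar_bay between -0.075 and 0.075 m and y of jar1_center in the frame of jar_bay between -0.05 and 0.05 m and z of jar1_center in the frame of jar_bay between 0.005 and 0.03 m and angle between each of jar1_center, jar2_center, jar3_center's own z axis and vertical below 0.2 rad and x of jar2_center in the frame of jar_bay between -0.075 and 0.075 m and y of jar2_center in the frame of jar_bay between -0.05 and 0.05 m and z of jar2_center in the frame of jar_bay between 0.005 and 0.03 m and x of jar3_center in the frame of jar_bay between -0.075 and 0.075 m and y of jar3_center in the frame of jar_bay between -0.05 and 0.05 m and z of jar3_center in the frame of jar_bay between 0.005 and 0.03 m and x of carton1_center in the frame of carton_bay between -0.075 and 0.075 m and y of carton1_center in the frame of carton_bay between -0.04 and 0.04 m and z of carton1_center in the frame of carton_bay between 0.005 and 0.03 m and angle between carton1_center's own x axis and vertical between 1.37 and 1.77 rad and x of carton2_center in the frame of carton_bay between -0.075 and 0.075 m and y of carton2_center in the frame of carton_bay between -0.04 and 0.04 m and z of carton2_center in the frame of carton_bay between 0.005 and 0.03 m and angle between carton2_center's own x axis and vertical between 1.37 and 1.77 rad and value of joint drawer below 0.003 m and value of joint stop above 0.006 m), for 0.3 s.
4. the stop button has been turned free and is up again, its head turned by more than 0.4 rad (value of joint stop below 0.002 m and value of joint drawer below 0.003 m and value of joint stop_head above 0.4 rad), for 0.3 s.
At the end, for the whole second after the job is handed in: Every jar stands upright (within 0.2 rad) on the floor of the right-hand bay and every carton lies flat (on any long side, its length level within 0.2 rad) on the floor of the left-hand bay, all at rest; the drawer is home within 3 mm; the stop button is up within 2 mm (x of jar1_center in the frame of jar_bay between -0.075 and 0.075 m and y of jar1_center in the frame of jar_bay between -0.05 and 0.05 m and z of jar1_center in the frame of jar_bay between 0.005 and 0.03 m and angle between each of jar1_center, jar2_center, jar3_center's own z axis and vertical below 0.2 rad and x of jar2_center in the frame of jar_bay between -0.075 and 0.075 m and y of jar2_center in the frame of jar_bay between -0.05 and 0.05 m and z of jar2_center in the frame of jar_bay between 0.005 and 0.03 m and x of jar3_center in the frame of jar_bay between -0.075 and 0.075 m and y of jar3_center in the frame of jar_bay between -0.05 and 0.05 m and z of jar3_center in the frame of jar_bay between 0.005 and 0.03 m and x of carton1_center in the frame of carton_bay between -0.075 and 0.075 m and y of carton1_center in the frame of carton_bay between -0.04 and 0.04 m and z of carton1_center in the frame of carton_bay between 0.005 and 0.03 m and angle between carton1_center's own x axis and vertical between 1.37 and 1.77 rad and x of carton2_center in the frame of carton_bay between -0.075 and 0.075 m and y of carton2_center in the frame of carton_bay between -0.04 and 0.04 m and z of carton2_center in the frame of carton_bay between 0.005 and 0.03 m and angle between carton2_center's own x axis and vertical between 1.37 and 1.77 rad and value of joint drawer below 0.003 m and value of joint stop below 0.002 m and linear speed of each of jar1, jar2, jar3, carton1, carton2 below 0.02 m/s); the robot touches nothing.
It fails at once if the pump bottle is pushed more than 30 mm aside (distance of dispenser from where it was at the start of the episode above 0.03 m).
It fails at once if the steel bowl is pushed more than 30 mm aside (distance of bowl from where it was at the start of the episode above 0.03 m).
It fails at once if the glove box is pushed more than 30 mm aside (distance of glove_box from where it was at the start of the episode above 0.03 m).
It fails at once if the drawer is slammed (shut faster than 0.5 m/s) (velocity of joint drawer below -0.5 m/s).
Of jar1, jar2, jar3 only 2 to 3 are there at a start; the rules pass over those that are not, and their reading is None.
Of carton1, carton2 only 1 to 2 are there at a start; the rules pass over those that are not, and their reading is None.
At some moment in a run one of jar1, jar2, jar3, carton1, carton2 may be knocked a few centimetres aside while the robot is not near it.
It also fails if it takes over 210 s, if anything falls off the work surface, if the arm or the gripper's body presses on something with over 40 N, if the wrist force passes 120 N, or if a joint passes its speed limit or range.

## Working session

There is one attempt and no reset: what is moved stays moved. The work goes in short steps, Python scripts to look and compute and a tool call to move; the robot and the scene stay as the last step left them, time stands still between calls to the robot, and variables do not carry over. Pictures are saved under pics/ and viewed, and the job is handed in when it is done.

Besides the shell and the picture viewer there is one more tool, called by a JSON object that holds its "method" and its "body". servo_tool: Moves the arm, as the interface text tells. Its arguments: {"type":"object","properties":{"commands":{"type":"array"},"gripper":{"type":"number"},"squeeze":{"type":"number"}},"required":["commands"]}

```bash
ls; mkdir -p pics; python3 - <<'E'
from bench import arm
import cv2
print(arm.sense())
for n in ["side","top","wrist"]:
    p=arm.capture(n); cv2.imwrite(f"pics/{n}0.png",p["color"][:,:,::-1])
    print(n,p["fx"],p["fy"],p["cx"],p["cy"],p["dist"],p["view"].tolist() if hasattr(p["view"],'tolist') else p["view"])
E
```

```text
pics
{'time_s': 0.0, 'joints': array([ 1.01850506,  0.4267149 ,  0.07385294,  1.60659926, -0.03410957,
        1.11079779, -0.06711351]), 'qvel': array([-0.00065379, -0.00010786, -0.00080164,  0.00073534,  0.00074004,
       -0.00077144,  0.00171921]), 'tau': array([ 1.95563640e-03, -9.49837804e+01,  3.76114324e+00, -4.63511610e+01,
        1.91648339e-02,  1.01964490e-02,  3.54402289e-06]), 'tool_pos': array([ 0.26438885, -0.6205801 ,  0.19452551]), 'ee_rot': array([-0.40864723,  2.00140032, -1.99892042]), 'contact_force': array([-0.19086949, -0.44390785, -0.49864526]), 'torque': array([-0.026605  ,  0.01804943, -0.00377936]), 'grip_width': 0.9990745265951613}
side 384.31334235101133 384.31334235101133 316.44300557055345 194.93132042821097 [-0.07016709  0.          0.          0.          0.        ] [[0.989964234328301, -0.1410478944802881, 0.008735342778550365, -0.5436600069026034], [-0.0854271652662183, -0.6465321760284541, -0.7580886127587529, 0.10778530170343584], [0.11257448283407513, 0.7497343775115223, -0.6520930524028384, 1.0318484127603182], [0.0, 0.0, 0.0, 1.0]]
top 382.56654229739553 382.56654229739553 315.84636808709075 203.5714592671448 [-0.00038321  0.          0.          0.          0.        ] [[-0.025278434415414133, -0.9995314395040918, -0.01725984346348331, 0.06402915898110632], [-0.9884275490755335, 0.02757341367704201, -0.14916664200392807, 0.5656889713570011], [0.1495726612119973, 0.013289405595174322, -0.9886614237022138, 1.1271832969036295], [0.0, 0.0, 0.0, 1.0]]
wrist 305.4978452790849 305.4978452790849 311.4358271306939 203.29350196411798 [-0.03267346  0.          0.          0.          0.        ] [[0.3911405461828829, -0.920330646901747, -0.0007573012411325044, -0.6741772573137201], [-0.8693036639276215, -0.36972401384576487, 0.3280476999885703, -0.04169937925411172], [-0.3021923443996727, -0.1276544318039544, -0.9446608560891262, 0.3804153061077055], [0.0, 0.0, 0.0, 1.0]]
```

View pics/top0.png

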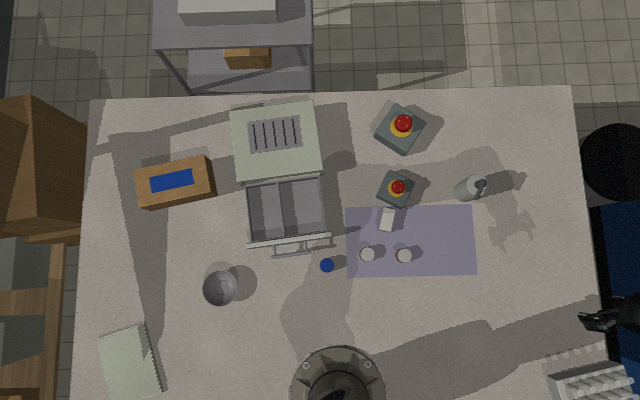

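View pics/side0.png

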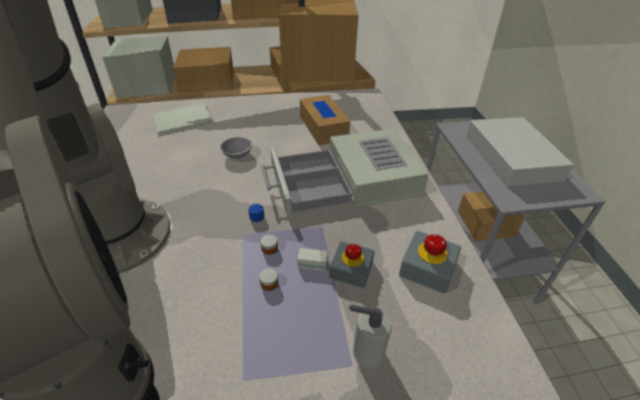

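View pics/wrist0.png

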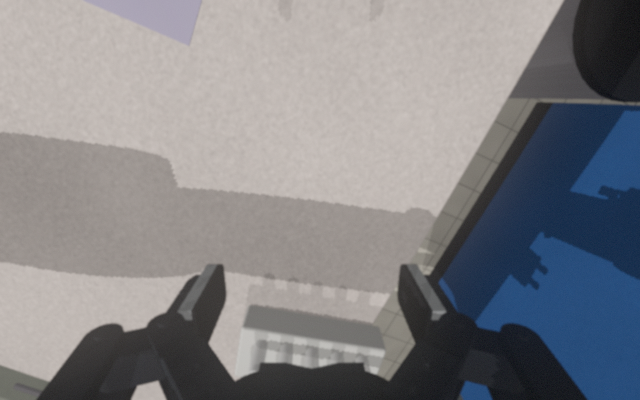

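Top view: two jars at (row 254, col 368) and (255, 404), one carton at (220, 387), the stops at (188, 397) and (124, 403, which looks bigger), a blue decoy at (265, 327), and the open drawer around (215, 285). Next I'll measure these.

```bash
cat > h.py <<'E'
from bench import arm
import numpy as np, cv2
def K(p): return np.array([[p["fx"],0,p["cx"]],[0,p["fy"],p["cy"]],[0,0,1]])
def ray(p,uv):
    n=cv2.undistortPoints(np.array(uv,float).reshape(-1,1,2),K(p),np.array(p["dist"],float)).reshape(-1,2)
    return np.c_[n,np.ones(len(n))]
def cloud(p):
    h,w=p["z_map"].shape
    vv,uu=np.mgrid[0:h,0:w]
    r=ray(p,np.c_[uu.ravel(),vv.ravel()])*p["z_map"].reshape(-1,1)
    V=np.array(p["view"]); W=(r-V[:3,3])@V[:3,:3]
    return W.reshape(h,w,3)
def atz(p,uv,z):
    V=np.array(p["view"]); d=ray(p,uv)@V[:3,:3]; o=-V[:3,:3].T@V[:3,3]
    return o+d*((z-o[2])/d[:,2:3])
def proj(p,X):
    V=np.array(p["view"]); rv=cv2.Rodrigues(V[:3,:3])[0]
    return cv2.projectPoints(np.array(X,float).reshape(-1,3),rv,V[:3,3],K(p),np.array(p["dist"],float))[0].reshape(-1,2)
E
python3 - <<'E'
from h import *
np.set_printoptions(precision=4,suppress=True)
ps={n:arm.capture(n) for n in ["top","side"]}
for n,p in ps.items():
    C=cloud(p); np.savez(f"{n}.npz",C=C,col=p["color"])
    for t in ["warmer","drawer_handle","stop_top","stop","jar1_center","carton1_center","jar_bay","carton_bay","dispenser","bowl","glove_box"]:
        for r in arm.recognise(t,p):
            if r["p"]<0.2: continue
            y,x=r["pixel"]; print(n,t,round(r["p"],2),(round(y),round(x)),C[int(round(y)),int(round(x))])
E
```

```text
top warmer 0.88 (172, 285) [0.6586 0.1381 0.0858]
top drawer_handle 0.77 (212, 286) [0.5474 0.1433 0.0148]
top drawer_handle 0.22 (184, 175) [0.632  0.4685 0.0837]
top stop_top 0.58 (186, 396) [ 0.6074 -0.1906  0.0815]
top stop_top 0.48 (124, 401) [ 0.7896 -0.2109  0.1067]
top stop 0.67 (123, 400) [ 0.7946 -0.2093  0.1018]
top stop 0.58 (187, 398) [ 0.6039 -0.196   0.0833]
top stop 0.44 (212, 287) [0.5474 0.1403 0.0139]
top stop 0.42 (220, 387) [ 0.5117 -0.1666  0.0351]
top jar1_center 0.43 (256, 402) [ 0.4019 -0.2061  0.0336]
top carton1_center 0.62 (219, 387) [ 0.5145 -0.1665  0.0369]
top jar_bay 0.96 (213, 288) [0.5437 0.1368 0.0181]
top jar_bay 0.65 (182, 395) [ 0.6192 -0.1879  0.0835]
top carton_bay 0.66 (213, 284) [0.5441 0.1494 0.0177]
top dispenser 0.75 (187, 471) [ 0.5909 -0.3958  0.1203]
top bowl 0.58 (288, 220) [0.319  0.3505 0.0042]
top glove_box 0.92 (184, 174) [0.632  0.4713 0.0841]
top glove_box 0.3 (184, 395) [ 0.6142 -0.1887  0.0781]
top glove_box 0.21 (256, 402) [ 0.4019 -0.2061  0.0336]
side warmer 0.86 (172, 351) [0.6606 0.0798 0.0871]
side warmer 0.2 (263, 312) [ 0.5117 -0.1848  0.023 ]
side drawer_handle 0.66 (181, 309) [0.5459 0.1411 0.0172]
side stop_top 0.73 (251, 355) [ 0.6097 -0.2077  0.0782]
side stop_top 0.56 (246, 433) [ 0.7856 -0.2364  0.1002]
side stop 0.76 (251, 353) [ 0.6051 -0.2068  0.0779]
side stop 0.61 (243, 434) [ 0.7896 -0.2305  0.1034]
side jar1_center 0.65 (277, 269) [ 0.4059 -0.2205  0.0324]
side carton1_center 0.77 (261, 312) [ 0.5115 -0.1859  0.0319]
side carton1_center 0.73 (174, 350) [0.6571 0.0758 0.0832]
side carton1_center 0.58 (334, 367) [ 0.5784 -0.439   0.1181]
side jar_bay 0.95 (181, 312) [0.555  0.1395 0.0175]
side carton_bay 0.64 (179, 306) [0.5379 0.1525 0.0169]
side dispenser 0.95 (340, 368) [ 0.5801 -0.4447  0.1063]
side bowl 0.82 (144, 236) [0.3181 0.3832 0.0157]
side glove_box 0.59 (119, 321) [0.6229 0.4081 0.0785]
```

```bash
python3 - <<'E'
from h import *
np.set_printoptions(precision=4,suppress=True)
for n in ["top","side"]:
    C=np.load(n+".npz")["C"]; col=np.load(n+".npz")["col"]; z=C[...,2]
    ok=(C[...,0]>0.25)&(C[...,0]<1)&(abs(C[...,1])<0.6)
    for lo,hi in [(0.028,0.043),(0.070,0.090),(0.094,0.115),(0.05,0.068)]:
        m=(ok&(z>lo)&(z<hi)).astype(np.uint8)
        k,L,st,_=cv2.connectedComponentsWithStats(m,connectivity=4)
        for i in range(1,k):
            if st[i,4]<25: continue
            P=C[L==i]; r=cv2.minAreaRect(P[:,:2].astype(np.float32)*1000)
            print(n,(lo,hi),st[i,4],"mean",P.mean(0),"rect c",np.array(r[0]),"sz",np.array(r[1]),"ang",round(r[2],1),"z",np.median(P[:,2]),"col",col[L==i].mean(0).astype(int))
E
```

```text
top (0.028, 0.043) 66 mean [ 0.7519 -0.1852  0.0356] rect c [ 751.9363 -185.4818] sz [115.2634   4.0177] ang 55.1 z 0.035529245802312676 col [70 75 73]
top (0.028, 0.043) 30 mean [ 0.5902 -0.3875  0.0354] rect c [ 592.5131 -389.2301] sz [50.1449 12.6257] ang 13.1 z 0.03598713421453335 col [112 112 106]
top (0.028, 0.043) 27 mean [0.5824 0.4893 0.0355] rect c [582.271  489.8893] sz [ 2.3511 61.8635] ang 11.4 z 0.03472372044631428 col [71 57 37]
top (0.028, 0.043) 280 mean [ 0.5143 -0.1651  0.0356] rect c [ 514.7971 -165.5379] sz [36.3751 70.0017] ang 74.1 z 0.035700333025544574 col [153 152 143]
top (0.028, 0.043) 154 mean [ 0.4116 -0.1004  0.0337] rect c [412.1162 -99.9638] sz [39.7483 38.9537] ang 88.5 z 0.03357469789480158 col [142 140 133]
top (0.028, 0.043) 160 mean [ 0.4044 -0.2119  0.0336] rect c [ 404.8396 -211.7948] sz [40.2789 40.7635] ang 59.7 z 0.033677599825659245 col [141 139 132]
top (0.028, 0.043) 152 mean [0.3812 0.0232 0.0338] rect c [380.9069  23.2806] sz [39.9317 40.2634] ang 24.7 z 0.033765957786790535 col [ 30  55 109]
top (0.028, 0.043) 253 mean [0.3192 0.3634 0
[... 5377 characters left out ...]
364 0.0595] rect c [773.373   36.7404] sz [223.5292  14.8039] ang 4.8 z 0.05987281838725633 col [91 94 84]
side (0.05, 0.068) 30 mean [0.4698 0.0063 0.0593] rect c [468.906   6.722] sz [ 7.9236 15.5003] ang 68.4 z 0.05993357591745718 col [92 93 88]
side (0.05, 0.068) 1505 mean [ 0.7895 -0.2351  0.0583] rect c [ 796.6453 -222.825 ] sz [120.3232 118.531 ] ang 54.2 z 0.05824288053009188 col [98 99 79]
side (0.05, 0.068) 30 mean [ 0.6057 -0.2151  0.064 ] rect c [ 606.3619 -214.6449] sz [31.289   9.8969] ang 0.5 z 0.06440223153344539 col [87 33  7]
side (0.05, 0.068) 155 mean [ 0.5857 -0.4412  0.0593] rect c [ 589.017  -435.0925] sz [27.9817 63.6228] ang 63.6 z 0.059055650453858397 col [91 92 87]
```

```bash
python3 - <<'E'
import cv2
a=cv2.imread("pics/top0.png")[90:300,220:500]; cv2.imwrite("pics/top0z.png",cv2.resize(a,None,fx=2.8,fy=2.8,interpolation=2))
E
```

```text
(no output)
```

View pics/top0z.png

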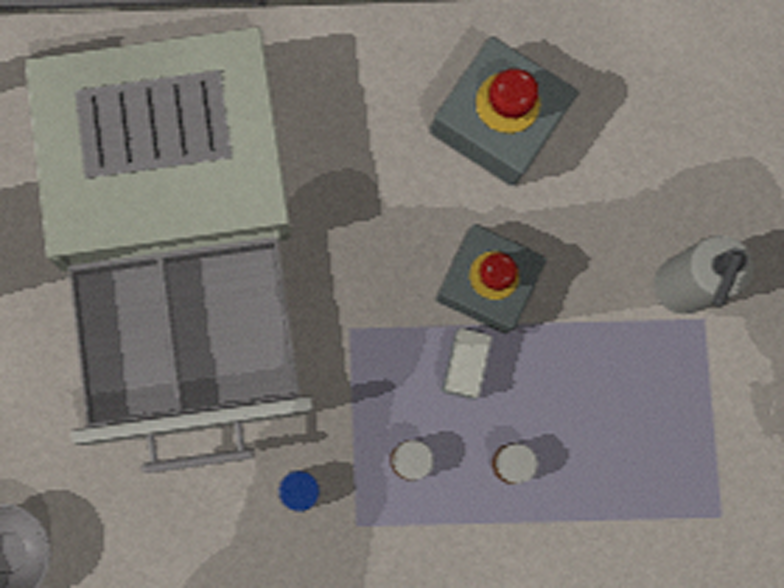

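The scene holds two jars and one carton. The needed button is the one at about (0.607, -0.198), with its top at 0.078 m. The other button's head is 48 mm wide with its top at 0.102 m, so it's the decoy. Next I'll set up the tool geometry helper.

```bash
cat >> h.py <<'E'
from scipy.spatial.transform import Rotation as Ro
np.set_printoptions(precision=4,suppress=True)
def plan(x,y,z,yaw=None):
    """delta to a straight-down pose at TCP xyz; yaw = world angle (deg) of jaw axis (mod 180). prints tool-frame shift(60mm units) and turn"""
    s=arm.sense(); R=Ro.from_rotvec(s["ee_rot"]).as_matrix(); p=s["tool_pos"]
    d=np.array([x,y,z])-p
    print("t",s["time_s"],"pos",p,"jawdir",round(np.degrees(np.arctan2(R[1,2],R[0,2])),1),"tilt y",R[:,1],"F",s["contact_force"],"w",round(s["grip_width"]*85.4,1),"j7",s["joints"][6])
    print("shift units (current axes)",R.T@d/0.06, "mm",1000*d)
    if yaw is not None:
        a=np.degrees(np.arctan2(R[1,2],R[0,2])); dy=(yaw-a+90)%180-90
        # target R: y=-z world, z=jaw dir
        zt=np.array([np.cos(np.radians(a+dy)),np.sin(np.radians(a+dy)),0]); yt=np.array([0,0,-1.]); xt=np.cross(yt,zt)
        Rt=np.c_[xt,yt,zt]; rv=Ro.from_matrix(R.T@Rt).as_rotvec()
        print("turn total rotvec(tool)",rv,"deg",dy,"-> alt turn other way",dy-np.sign(dy)*180)
        print("shift units after turn",Rt.T@d/0.06)
E
python3 - <<'E'
from h import *
s=arm.sense();R=Ro.from_rotvec(s["ee_rot"]).as_matrix();print(R)
p=arm.capture("wrist");V=np.array(p["view"]);o=-V[:3,:3].T@V[:3,3];print("cam in tool",R.T@(o-s["tool_pos"]),"\n",(V[:3,:3]@R))
plan(0.607,-0.198,0.12,90)
plan(0.607,-0.198,0.12,0)
E
```

```text
[[-0.92   -0.      0.3919]
 [-0.3919  0.0001 -0.92  ]
 [-0.     -1.     -0.0001]]
cam in tool [-0.0848 -0.178  -0.0003] 
 [[ 0.0008 -0.0005  1.    ]
 [ 0.9447 -0.328  -0.0009]
 [ 0.328   0.9447  0.0002]]
t 1.4 pos [ 0.2645 -0.6209  0.1952] jawdir -66.9 tilt y [-0.      0.0001 -1.    ] F [-0.0463 -1.0059  0.0656] w 85.4 j7 -0.06709030214684931
shift units (current axes) [-8.0137  1.2539 -4.2482] mm [342.4586 422.9487 -75.2122]
turn total rotvec(tool) [ 0.0001  0.4027 -0.    ] deg -23.074020665964213 -> alt turn other way 156.9259793340358
shift units after turn [-5.7076  1.2535 -7.0491]
t 1.4 pos [ 0.2645 -0.6209  0.1952] jawdir -66.9 tilt y [-0.      0.0001 -1.    ] F [-0.0463 -1.0059  0.0656] w 85.4 j7 -0.06709030214684931
shift units (current axes) [-8.0137  1.2539 -4.2482] mm [342.4586 422.9487 -75.2122]
turn total rotvec(tool) [ 0.     -1.1681 -0.    ] deg 66.92597933403579 -> alt turn other way -113.07402066596421
shift units after turn [-7.0491  1.2535  5.7076]
```

{"method": "servo_tool", "body": {"commands": [-0.4,0,-0.2,0,0.134,0,-0.5,0,-0.4,0,0.134,0,-0.5,0,-0.5,0,0.134,0,-0.5,0,-0.6,0,0,0,-0.5,0,-0.6,0,0,0,-0.5,0,-0.6,0,0,0,-0.5,0,-0.6,0,0,0,-0.4,0,-0.5,0,0,0], "gripper": 0, "squeeze": 30}}

```text
time_s: 2.4
tool_pos: [0.4753, -0.3599, 0.1954]
ee_rot: [-0.001, 2.22, -2.22]
contact_force: [-0.2, -0.8, -1.0]
grip_width: -0.003
```

```bash
cat > look.py <<'E'
from h import *
import sys
p=arm.capture("wrist"); cv2.imwrite(f"pics/{sys.argv[1]}.png",p["color"][:,:,::-1]); C=cloud(p); np.savez("w.npz",C=C,col=p["color"])
z=C[...,2]; ok=(C[...,0]>0.25)&(C[...,0]<1)&(abs(C[...,1])<0.6)
for lo,hi in [(0.028,0.043),(0.066,0.088)]:
    k,L,st,_=cv2.connectedComponentsWithStats((ok&(z>lo)&(z<hi)).astype(np.uint8),connectivity=4)
    for i in range(1,k):
        if st[i,4]<150: continue
        P=C[L==i]; r=cv2.minAreaRect(P[:,:2].astype(np.float32)*1000)
        print((lo,hi),st[i,4],"bb",st[i,:4],"mean",P.mean(0),"c",np.array(r[0]),"sz",np.array(r[1]),"ang",round(r[2],1),"z",np.median(P[:,2]),p["color"][L==i].mean(0).astype(int))
E
python3 look.py w1; python3 -c "
from h import *
plan(0.607,-0.198,0.10,90)"
```

```text
(0.028, 0.043) 635 bb [172  18  39  92] mean [ 0.5897 -0.238   0.0371] c [ 589.2155 -236.2364] sz [15.9468 90.5027] ang 70.1 z 0.0381084699121858 [74 75 76]
(0.028, 0.043) 2152 bb [121 106  40  69] mean [ 0.5164 -0.1692  0.0348] c [ 514.7292 -167.3867] sz [37.1629 70.3205] ang 74.0 z 0.035043771659691726 [170 169 164]
(0.028, 0.043) 886 bb [ 86 210  36  33] mean [ 0.412  -0.104   0.0328] c [ 410.906  -102.7755] sz [41.7325 42.5304] ang 43.9 z 0.03294984774398611 [162 159 158]
(0.028, 0.043) 888 bb [176 216  35  33] mean [ 0.4051 -0.2146  0.0331] c [ 403.9901 -213.8157] sz [41.4486 41.7957] ang 56.8 z 0.03324915136063876 [161 158 157]
(0.028, 0.043) 801 bb [  0 231  35  32] mean [0.3821 0.0194 0.0327] c [380.5144  21.2922] sz [41.347 42.923] ang 39.5 z 0.03291401407303381 [ 69  89 140]
(0.066, 0.088) 1771 bb [110  19  48  48] mean [ 0.6072 -0.2016  0.0765] c [ 607.632  -198.9497] sz [38.0449 38.8686] ang 8.8 z 0.07755810033201031 [141  55  44]
t 2.45 pos [ 0.4788 -0.3553  0.1953] jawdir -89.6 tilt y [ 0.0017  0.0019 -1.    ] F [ 4.315   5.631  -0.0041] w 0.1 j7 -1.0248128619674541
shift units (current axes) [-2.1509  1.5971 -2.6053] mm [128.1849 157.3451 -95.316 ]
turn total rotvec(tool) [ 0.0019  0.0066 -0.0017] deg -0.37758683821402883 -> alt turn other way 179.62241316178597
shift units after turn [-2.1364  1.5886 -2.6224]
```

View pics/w1.png

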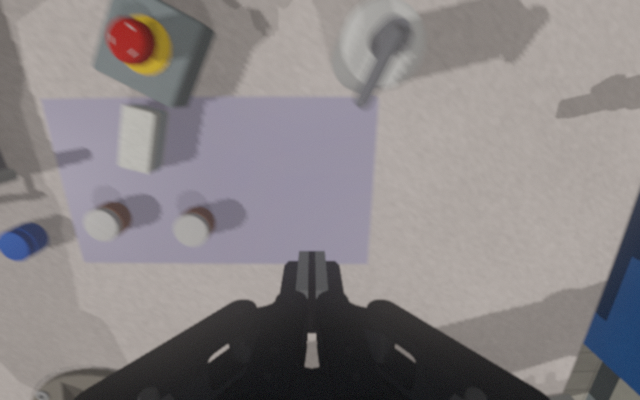

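The wrist view confirms the stop head at (row 41, col 131), the carton at (138, 140), the jars at (221, 105) and (225, 193), and the blue decoy at (240, 22). All three views agree within about 3 mm. Moving over the button.

{"method": "servo_tool", "body": {"commands": [-0.5,0,-0.6,0,0,0,-0.5,0.2,-0.6,0,0,0,-0.5,0.3,-0.6,0,0,0,-0.4,0.4,-0.5,0,0,0,-0.24,0.4,-0.32,0,0.007,0,0,0,0,0,0,0]}}

```text
time_s: 3.2
tool_pos: [0.6022, -0.2019, 0.1153]
ee_rot: [-0.001, -2.22, 2.217]
contact_force: [-0.2, 0.1, -0.4]
grip_width: 0.005
```

```bash
python3 -c "
from h import *
plan(0.607,-0.199,0.077,90)"
```

```text
t 3.2 pos [ 0.6022 -0.2019  0.1153] jawdir -90.2 tilt y [-0.0027  0.0015 -1.    ] F [-0.2131  0.0875 -0.4021] w 0.4 j7 -1.3736496536268787
shift units (current axes) [-0.081   0.6375 -0.0471] mm [  4.7623   2.8679 -38.2614]
turn total rotvec(tool) [ 0.0015 -0.0032  0.0027] deg 0.1822134219395366 -> alt turn other way -179.81778657806046
shift units after turn [-0.0794  0.6377 -0.0478]
```

{"method": "servo_tool", "body": {"commands": [-0.06,0.2,-0.04,0,0,0,0,0.2,0,0,0,0,0,0.15,0,0,0,0,0,0.1,0,0,0,0,0,0.07,0,0,0,0,0,0.05,0,0,0,0,0,0.03,0,0,0,0,0,0,0,0,0,0]}}

```text
time_s: 4.2
tool_pos: [0.606, -0.2018, 0.0693]
ee_rot: [-0.007, -2.218, 2.218]
contact_force: [0.2, 0.1, 0.8]
grip_width: 0.001
```

```bash
python3 -c "
from h import *
plan(0.607,-0.199,0.067,90)"
```

```text
t 4.2 pos [ 0.606  -0.2018  0.0693] jawdir -90.4 tilt y [ 0.  0. -1.] F [0.2434 0.0883 0.8359] w 0.1 j7 -1.3831381690579858
shift units (current axes) [-0.0166  0.0375 -0.0474] mm [ 1.0113  2.8371 -2.2506]
turn total rotvec(tool) [ 0.     -0.0062 -0.    ] deg 0.35755567886923245 -> alt turn other way -179.64244432113077
shift units after turn [-0.0169  0.0375 -0.0473]
```

{"method": "servo_tool", "body": {"commands": [0,0.03,0,0,0,0,0,0.03,0,0,0,0,0,0,0,0,0,0]}}

```text
time_s: 4.58
tool_pos: [0.6058, -0.2018, 0.0655]
ee_rot: [-0.007, -2.218, 2.218]
contact_force: [-0.5, 0.5, -0.4]
grip_width: 0.001
```

```bash
python3 -c "
from h import *
plan(0.607,-0.199,0.067,90)
p=arm.capture('side'); cv2.imwrite('pics/s2.png',cv2.resize(p['color'][180:330,250:450,::-1],None,fx=4,fy=4))"
```

```text
t 4.575 pos [ 0.6058 -0.2018  0.0655] jawdir -90.4 tilt y [-0.0002  0.0001 -1.    ] F [-0.4822  0.5217 -0.376 ] w 0.1 j7 -1.3834421351815627
shift units (current axes) [-0.0189 -0.0257 -0.0473] mm [1.1515 2.8306 1.5417]
turn total rotvec(tool) [ 0.0001 -0.0063  0.0002] deg 0.35822640377654125 -> alt turn other way -179.64177359622346
shift units after turn [-0.0192 -0.0257 -0.0472]
```

View pics/s2.png

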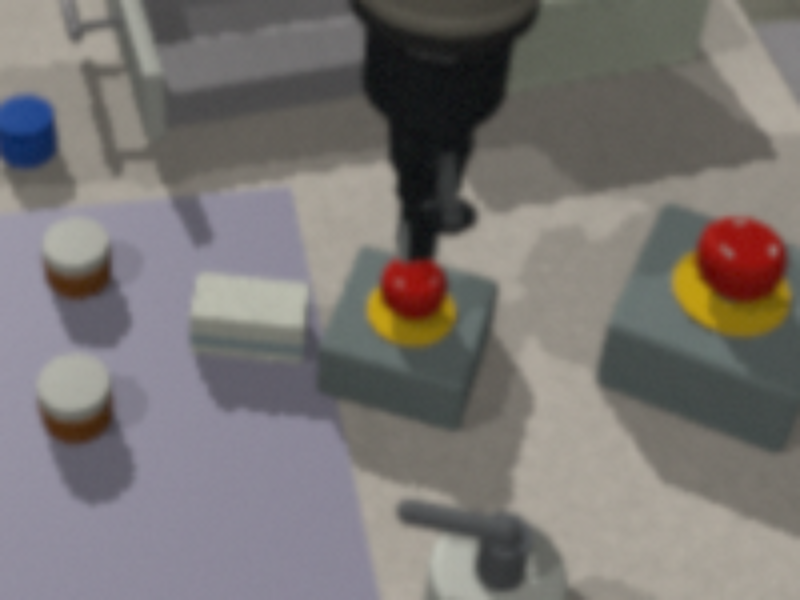

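```bash
python3 look.py w2;python3 -c "
from h import *
p=arm.capture('side')
print(proj(p,[[0.6058,-0.2018,0.0655],[0.607,-0.199,0.079],[0.607,-0.199,0.069]]))
C=cloud(p)
for r,c in [(242,356),(238,356),(235,354),(246,356),(250,354)]: print(r,c,C[r,c],p['color'][r,c])
"
```

```text
(0.028, 0.043) 422 bb [291   0  75  52] mean [ 0.7324 -0.2122  0.0356] c [ 732.6249 -211.841 ] sz [53.319   3.8192] ang 58.7 z 0.035630005359238555 [104 108 108]
(0.028, 0.043) 626 bb [276 134 112  59] mean [ 0.6491 -0.2152  0.0381] c [ 647.1853 -216.8377] sz [85.2434  3.14  ] ang 62.4 z 0.04008117757527827 [85 87 86]
(0.028, 0.043) 1373 bb [543 183  77  78] mean [ 0.6093 -0.3923  0.0356] c [ 605.0372 -397.134 ] sz [27.4196 64.5231] ang 69.0 z 0.03563693164011276 [140 139 136]
(0.028, 0.043) 3826 bb [  0 192  92 177] mean [0.5331 0.0304 0.0355] c [537.0114  23.9972] sz [ 85.066  160.7813] ang 69.7 z 0.0355802910580984 [81 78 80]
(0.028, 0.043) 563 bb [253 277  28  30] mean [ 0.543  -0.1646  0.0344] c [ 539.3492 -164.4514] sz [18.6857 24.8523] ang 74.2 z 0.03506910160591492 [171 169 164]
(0.066, 0.088) 2754 bb [582 200  58  98] mean [ 0.6047 -0.3886  0.077 ] c [ 601.8056 -393.4777] sz [22.461  61.3517] ang 80.0 z 0.07693487398639642 [140 139 137]
(0.066, 0.088) 2645 bb [274 206  63  56] mean [ 0.6141 -0.1975  0.0767] c [ 610.9694 -197.6135] sz [33.9625 38.6508] ang 1.7 z 0.07776755549177476 [147  55  49]
(0.066, 0.088) 1031 bb [  0 380  61  20] mean [0.4734 0.0257 0.0713] c [470.7883  30.2105] sz [15.8428 51.8479] ang 4.6 z 0.07219359440173144 [137 135 133]
[[352.458  252.8496]
 [353.1178 248.1063]
 [352.8119 250.9253]]
242 356 [ 0.6081 -0.2126  0.1148] [21 22 24]
238 356 [ 0.5969 -0.2454  0.1646] [18 23 21]
235 354 [ 0.5932 -0.2407  0.1694] [16 20 22]
246 356 [ 0.6149 -0.1941  0.0798] [126  21  17]
250 354 [ 0.6087 -0.2023  0.0757] [148  17  10]
```

View pics/w2.png

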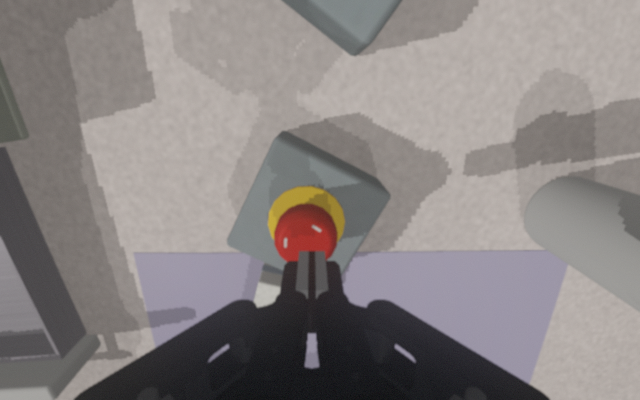

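```bash
python3 -c "
from h import *
d=np.load('w.npz');C=d['C'];s=arm.sense();R=Ro.from_rotvec(s['ee_rot']).as_matrix()
for r in range(236,300,6): print(r,[(np.round(C[r,c],3).tolist(), np.round(R.T@(C[r,c]-s['tool_pos'])*1000).astype(int).tolist()) for c in (303,311,320)])
p=arm.capture('side');C=cloud(p)
for r in range(225,256,2): print(r,C[r,355],p['color'][r,355])
"
```

```text
236 [([0.613, -0.197, 0.079], [-7, -13, -5]), ([0.613, -0.201, 0.078], [-7, -13, -1]), ([0.613, -0.207, 0.078], [-7, -13, 5])]
242 [([0.609, -0.197, 0.079], [-3, -13, -5]), ([0.608, -0.201, 0.078], [-2, -12, -1]), ([0.609, -0.207, 0.078], [-3, -12, 5])]
248 [([0.605, -0.196, 0.078], [1, -12, -5]), ([0.605, -0.201, 0.079], [1, -13, -1]), ([0.605, -0.207, 0.079], [1, -13, 5])]
254 [([0.617, -0.197, 0.109], [-11, -43, -5]), ([0.617, -0.201, 0.108], [-11, -43, -1]), ([0.617, -0.206, 0.108], [-11, -42, 4])]
260 [([0.617, -0.198, 0.114], [-11, -48, -4]), ([0.617, -0.201, 0.114], [-11, -48, -1]), ([0.617, -0.206, 0.114], [-11, -49, 4])]
266 [([0.617, -0.198, 0.12], [-11, -54, -4]), ([0.617, -0.201, 0.12], [-11, -54, -1]), ([0.617, -0.206, 0.119], [-11, -54, 4])]
272 [([0.617, -0.198, 0.125], [-11, -59, -4]), ([0.617, -0.201, 0.125], [-11, -60, -1]), ([0.617, -0.205, 0.126], [-11, -60, 3])]
278 [([0.617, -0.198, 0.13], [-11, -64, -4]), ([0.617, -0.201, 0.129], [-11, -64, -1]), ([0.617, -0.205, 0.129], [-11, -64, 3])]
284 [([0.617, -0.198, 0.134], [-11, -68, -4]), ([0.617, -0.201, 0.135], [-1
[... 287 characters left out ...]
5, 0.143], [-11, -77, 3])]
225 [ 0.5962 -0.2305  0.1886] [14 15 18]
227 [ 0.6007 -0.2169  0.1683] [19 17 20]
229 [ 0.604  -0.2075  0.1522] [18 20 20]
231 [ 0.6023 -0.2147  0.1534] [32 32 36]
233 [ 0.5937 -0.2447  0.1795] [19 21 21]
235 [ 0.5934 -0.2473  0.1763] [15 20 23]
237 [ 0.5935 -0.2487  0.1716] [17 17 20]
239 [ 0.6041 -0.2153  0.1283] [13 18 20]
241 [ 0.6048 -0.2148  0.121 ] [19 19 22]
243 [ 0.6058 -0.2131  0.1124] [19 23 23]
245 [ 0.6139 -0.1887  0.0774] [101  27  24]
247 [ 0.612  -0.1966  0.0794] [139  17  15]
249 [ 0.6108 -0.2024  0.0791] [145  21  17]
251 [ 0.6095 -0.2082  0.0788] [150  23  17]
253 [ 0.6076 -0.216   0.081 ] [134  20  15]
255 [ 0.6078 -0.2171  0.0752] [111  18  12]
```

The fingertips aren't where the reported TCP says. Wrist depth and the side view both put the real tips about 42 mm behind it, at z≈0.108 with TCP z=0.0655, and there's no contact force. From here I'll use tip = TCP − 42 mm along the tool and watch the force while I approach.

{"method": "servo_tool", "body": {"commands": [0,0.2,-0.04,0,0,0,0,0.15,0,0,0,0,0,0.05,0,0,0,0,0,0.05,0,0,0,0,0,0.05,0,0,0,0,0,0.05,0,0,0,0,0,0,0,0,0,0]}}

```text
time_s: 5.65
tool_pos: [0.6061, -0.1995, 0.033]
ee_rot: [-0.007, -2.218, 2.218]
contact_force: [-2.6, 2.4, 8.8]
grip_width: -0.002
```

```bash
python3 -c "
from h import *
print(arm.grip_depth)
plan(0.607,-0.199,0.027,90)"
```

```text
-0.0187
t 5.65 pos [ 0.6061 -0.1995  0.033 ] jawdir -90.4 tilt y [ 0.0003  0.     -1.    ] F [-2.6003  2.4186  8.8126] w -0.1 j7 -1.390719474482818
shift units (current axes) [-0.0147  0.0998 -0.0082] mm [ 0.8854  0.4848 -5.9888]
turn total rotvec(tool) [ 0.     -0.0063 -0.0003] deg 0.3613528538521109 -> alt turn other way -179.6386471461479
shift units after turn [-0.0148  0.0998 -0.0081]
```

{"method": "servo_tool", "body": {"commands": [0,0.04,0,0,0,0,0,0.04,0,0,0,0,0,0.04,0,0,0,0,0,0,0,0,0,0]}}

```text
time_s: 6.15
tool_pos: [0.6077, -0.2002, 0.0319]
ee_rot: [-0.013, -2.219, 2.222]
contact_force: [-32.6, 9.7, 95.5]
grip_width: -0.002
```

```bash
python3 look.py w3;python3 -c "
from h import *
plan(0.607,-0.199,0.027,90)"
```

```text
(0.028, 0.043) 526 bb [311   0  68  46] mean [ 0.7287 -0.2171  0.0356] c [ 728.7023 -217.0986] sz [40.5985  3.7903] ang 58.8 z 0.035549353935309794 [106 111 111]
(0.028, 0.043) 1163 bb [226 143 180 101] mean [ 0.6468 -0.2065  0.0386] c [ 643.6518 -196.9383] sz [ 52.4215 109.8755] ang 10.0 z 0.04061947523710112 [92 94 93]
(0.028, 0.043) 1874 bb [579 199  61  92] mean [ 0.6068 -0.3901  0.0355] c [ 602.7535 -394.1411] sz [24.5225 62.3137] ang 77.1 z 0.03561359766355977 [141 140 137]
(0.028, 0.043) 2232 bb [  0 293  67 107] mean [0.5074 0.0201 0.0351] c [512.4153  21.717 ] sz [99.981  15.2405] ang 14.4 z 0.03496636622446782 [79 76 78]
(0.028, 0.043) 351 bb [  0 376  25  21] mean [0.4815 0.0415 0.0368] c [482.5644  38.9505] sz [ 9.2336 39.5355] ang 21.3 z 0.037093923456186624 [86 83 86]
(0.066, 0.088) 2030 bb [275 234  66  47] mean [ 0.6168 -0.1977  0.0733] c [ 614.0283 -196.1001] sz [23.2494 34.951 ] ang 15.9 z 0.06861069246746418 [108  56  52]
(0.066, 0.088) 255 bb [631 264   9  49] mean [ 0.5891 -0.3858  0.0681] c [ 587.6634 -387.0421] sz [35.3259  5.411 ] ang 20.1 z 0.06804424127378063 [155 154 151]
t 6.2 pos [ 0.6077 -0.2002  0.0319] jawdir -90.4 tilt y [ 0.0045 -0.0013 -1.    ] F [-32.4653  10.5687  96.061 ] w -0.1 j7 -1.3914531119243705
shift units (current axes) [ 0.0127  0.081  -0.0205] mm [-0.7314  1.2317 -4.8665]
turn total rotvec(tool) [-0.0013 -0.007  -0.0045] deg 0.40101039210452427 -> alt turn other way -179.59898960789548
shift units after turn [ 0.0122  0.0811 -0.0205]
```

It hit the bottom stop, and the arm is stiff: 96 N. Backing off now.

{"method": "servo_tool", "body": {"commands": [0,-0.1,0,0,0,0,0,-0.2,0,0,0,0,0,-0.5,0,0,0,0,0,-0.9,0,0,0,0,0,-0.9,0,0,0,0,0,0,0,0,0,0], "gripper": 62}}

```text
time_s: 6.95
tool_pos: [0.6082, -0.2002, 0.1859]
ee_rot: [0.015, 2.219, -2.223]
contact_force: [0.4, 0.7, -1.8]
grip_width: 0.726
```

```bash
python3 look.py w4;python3 -c "
from h import *
plan(0.5147,-0.1673,0.1,90)"
```

```text
(0.028, 0.043) 1292 bb [ 56   0  50 132] mean [0.7286 0.0317 0.0357] c [726.4671  31.6153] sz [126.0925   3.5903] ang 6.3 z 0.03563353227878142 [89 90 83]
(0.028, 0.043) 227 bb [289 125  75  39] mean [ 0.648  -0.2166  0.039 ] c [ 647.0812 -216.8222] sz [86.6802  4.4929] ang 63.3 z 0.04079652079207501 [95 95 95]
(0.028, 0.043) 3521 bb [  0 135 154 159] mean [0.5406 0.0861 0.0361] c [549.5356  92.5489] sz [197.1864 146.6422] ang 10.4 z 0.0361933838030316 [91 88 90]
(0.028, 0.043) 447 bb [470 157  46  54] mean [ 0.6087 -0.3921  0.0355] c [ 605.0381 -397.1652] sz [26.9284 65.0149] ang 69.2 z 0.03563058707279117 [145 143 141]
(0.028, 0.043) 1594 bb [265 224  41  58] mean [ 0.5169 -0.1674  0.0352] c [ 514.5551 -167.0795] sz [36.2186 70.6947] ang 74.5 z 0.03536834632845395 [187 185 180]
(0.028, 0.043) 243 bb [  0 285  37  12] mean [0.465  0.1831 0.0371] c [463.6724 182.5111] sz [10.6472 65.6309] ang 11.2 z 0.037768219106906094 [95 92 94]
(0.028, 0.043) 262 bb [240 310  16  27] mean [ 0.4096 -0.1133  0.033 ] c [ 408.0437 -114.1221] sz [16.6362 40.9841] ang 71.4 z 0.03325471935705721 [161 159
[... 491 characters left out ...]
 0.088) 1076 bb [291 168  38  37] mean [ 0.6092 -0.1978  0.0699] c [ 608.7215 -198.1701] sz [37.433  37.5487] ang 0.3 z 0.07018514274960827 [161  69  63]
(0.066, 0.088) 1802 bb [  0 295 138  26] mean [0.4651 0.0869 0.072 ] c [462.9536  92.0599] sz [ 16.1836 177.3056] ang 6.4 z 0.07269864042934909 [157 156 153]
t 7.0 pos [ 0.6069 -0.1999  0.1833] jawdir -90.4 tilt y [ 0.0032 -0.0009 -1.    ] F [-0.5257  0.0823 -0.5528] w 62.3 j7 -1.3776789455703633
shift units (current axes) [ 1.544   1.3828 -0.534 ] mm [-92.1651  32.5709 -83.2885]
turn total rotvec(tool) [-0.0008 -0.0065 -0.0032] deg 0.37242699906460075 -> alt turn other way -179.6275730009354
shift units after turn [ 1.5361  1.3881 -0.5428]
```

View pics/w4.png

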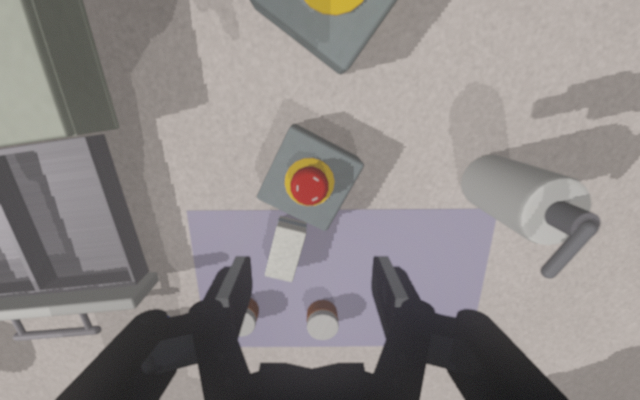

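The button is latched: its top reads 0.070 m now, against 0.078 m before. Next I'll grasp the carton, centre (0.5145, -0.167), length at -15.5°.

{"method": "servo_tool", "body": {"commands": [0.5,0,-0.18,0,0,0,0.5,0,-0.18,0,0,0,0.5,0,-0.18,0,0,0,0.04,0.4,0,0,0.13,0,0,0.4,0,0,0.134,0,0,0.4,0,0,0,0,0,0,0,0,0,0]}}

```text
time_s: 7.88
tool_pos: [0.512, -0.166, 0.1071]
ee_rot: [-0.277, -2.076, 2.075]
contact_force: [1.0, -0.8, -0.7]
grip_width: 0.724
```

```bash
python3 look.py w5;python3 -c "
from h import *
plan(0.5145,-0.1672,-0.028,74.5)"
```

```text
(0.028, 0.043) 961 bb [557   0  47  58] mean [ 0.5894 -0.3881  0.0356] c [ 585.5961 -392.3286] sz [52.1647 14.3043] ang 26.3 z 0.03572458030391456 [107 106 104]
(0.028, 0.043) 818 bb [ 0 30 35 63] mean [0.6792 0.0269 0.0349] c [684.6453  26.8718] sz [12.9894 46.7686] ang 81.3 z 0.03479934951788218 [93 94 87]
(0.028, 0.043) 3167 bb [  5  98 154 196] mean [0.5702 0.0282 0.0359] c [561.4653  27.3079] sz [197.2185  14.3898] ang 10.1 z 0.0360343743653415 [88 85 87]
(0.028, 0.043) 3270 bb [291 156  43  79] mean [ 0.5165 -0.1675  0.0352] c [ 514.5219 -166.9089] sz [36.075  69.9877] ang 74.6 z 0.03529235054270874 [192 190 185]
(0.028, 0.043) 1328 bb [  0 267 129  56] mean [0.4869 0.1216 0.0358] c [478.6483  95.5852] sz [139.6384  53.9164] ang 72.2 z 0.03564168885524785 [91 88 90]
(0.028, 0.043) 1260 bb [256 288  43  38] mean [ 0.4128 -0.1027  0.0329] c [ 411.3362 -102.3847] sz [42.1651 42.4352] ang 87.2 z 0.03308815392843474 [172 169 167]
(0.066, 0.088) 1560 bb [601   0  39  53] mean [ 0.5864 -0.3875  0.0763] c [ 582.1346 -391.7961] sz [43.8833 10.3765] ang 30.5 z 0.0761132399070753 [111 110 108]
(0.066, 0.088) 2805 bb [290  39  59  64] mean [ 0.6082 -0.1979  0.0699] c [ 607.9324 -197.8738] sz [38.1433 37.962 ] ang 46.6 z 0.07018916959654317 [157  61  54]
(0.066, 0.088) 2445 bb [  0 298 138  64] mean [0.4662 0.0731 0.0722] c [463.7313  82.4441] sz [ 15.7516 157.2819] ang 6.5 z 0.07275460903414122 [162 160 158]
t 7.925 pos [ 0.5129 -0.1663  0.1084] jawdir -105.5 tilt y [-0.0026  0.0006 -1.    ] F [-0.3979 -0.2875  0.1405] w 62.0 j7 -1.6574126832231026
shift units (current axes) [-0.0358  2.2739  0.007 ] mm [   1.5998   -0.898  -136.4381]
turn total rotvec(tool) [-0.0001  0.0006  0.0027] deg -0.03223227652398464 -> alt turn other way 179.96776772347602
shift units after turn [-0.0297  2.274   0.0073]
```

View pics/w5.png

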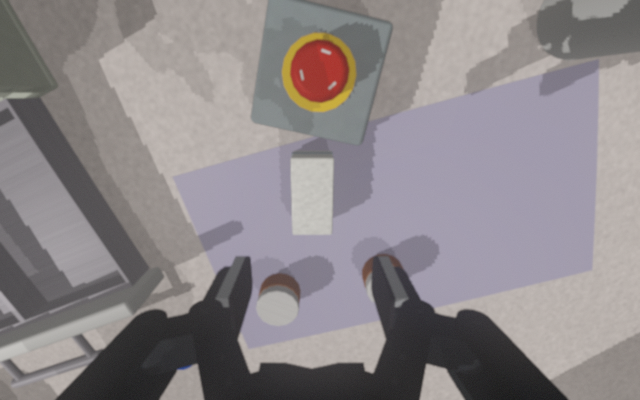

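{"method": "servo_tool", "body": {"commands": [-0.03,0.5,0,0,0,0,0,0.5,0,0,0,0,0,0.4,0,0,0,0,0,0.3,0,0,0,0,0,0.2,0,0,0,0,0,0.1,0,0,0,0,0,0,0,0,0,0]}}

```text
time_s: 8.8
tool_pos: [0.5156, -0.1669, -0.0105]
ee_rot: [-0.282, -2.077, 2.077]
contact_force: [0.8, -0.1, 0.1]
grip_width: 0.727
```

```bash
python3 look.py w6 | grep "170\|18. \|19. ";python3 -c "
from h import *
plan(0.5145,-0.1672,-0.028,74.5)"
```

```text
(0.028, 0.043) 8859 bb [274 208  77 125] mean [ 0.5188 -0.168   0.0351] c [ 514.886  -166.8916] sz [36.359  70.1843] ang 74.7 z 0.03525373374342156 [178 176 172]
(0.028, 0.043) 2026 bb [  0 330  69  70] mean [0.4934 0.0186 0.0348] c [496.7683  19.7614] sz [52.1952 14.9055] ang 20.9 z 0.034473065484481466 [86 84 86]
(0.028, 0.043) 867 bb [420 373  44  27] mean [ 0.4174 -0.2195  0.0327] c [ 415.8135 -221.6257] sz [27.1817 18.0968] ang 73.9 z 0.03315708996666591 [166 163 161]
t 8.85 pos [ 0.5158 -0.167  -0.0102] jawdir -105.5 tilt y [ 0.0005 -0.     -1.    ] F [-0.1961 -0.4434  0.7108] w 62.1 j7 -1.6683007017180893
shift units (current axes) [0.0204 0.2968 0.0088] mm [ -1.3135  -0.185  -17.8087]
turn total rotvec(tool) [ 0.0001  0.0003 -0.0005] deg -0.015030390834567697 -> alt turn other way 179.98496960916543
shift units after turn [0.0203 0.2968 0.0088]
```

View pics/w6.png

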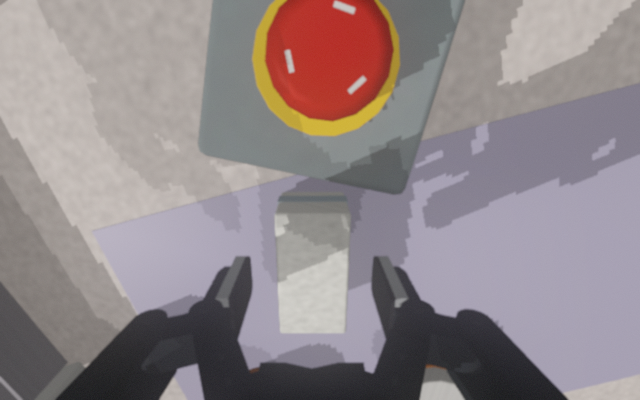

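{"method": "servo_tool", "body": {"commands": [0.02,0.2,0,0,0,0,0,0.1,0,0,0,0,0,0,0,0,0,0]}}

```text
time_s: 9.22
tool_pos: [0.5139, -0.1665, -0.0292]
ee_rot: [-0.281, -2.077, 2.076]
contact_force: [-0.3, 0.4, -0.1]
grip_width: 0.724
```

{"method": "servo_tool", "body": {"commands": [0,0,0,0,0,0,0,0,0,0,0,0,0,0,0,0,0,0,0,0,0,0,0,0], "gripper": 20, "squeeze": 30}}

```text
time_s: 9.72
tool_pos: [0.5146, -0.1667, -0.0283]
ee_rot: [-0.283, -2.077, 2.077]
contact_force: [-0.5, -0.2, 4.1]
grip_width: 0.414
```

{"method": "servo_tool", "body": {"commands": [0,-0.15,0,0,0,0,0,-0.3,0,0,0,0,0,-0.5,0,0,0,0,0,-0.6,0,0,0,0,0,-0.6,0,0,0,0,0,-0.2,0,0,0,0]}}

```text
time_s: 10.48
tool_pos: [0.5155, -0.167, 0.1157]
ee_rot: [-0.287, -2.078, 2.079]
contact_force: [0.5, -0.7, -1.4]
grip_width: 0.417
```

```bash
python3 -c "
from h import *
plan(0.542,0.2076,0.11,96.5)"
```

```text
t 10.475 pos [ 0.5155 -0.167   0.1157] jawdir -105.5 tilt y [ 0.0039 -0.0008 -1.    ] F [ 0.5275 -0.7411 -1.3668] w 35.6 j7 -1.6572218231239528
shift units (current axes) [ 1.2414  0.0917 -6.1339] mm [ 26.5452 374.5542  -5.6936]
turn total rotvec(tool) [-0.0005 -0.3838 -0.004 ] deg 21.991661426695657 -> alt turn other way -158.00833857330434
shift units after turn [-1.1463  0.0949 -6.1524]
```

{"method": "servo_tool", "body": {"commands": [0,0,-0.2,0,-0.128,0,0,0,-0.4,0,-0.128,0,-0.1,0,-0.7,0,-0.128,0,-0.2,0,-0.9,0,0,0,-0.2,0,-0.9,0,0,0,-0.2,0,-0.8,0,0,0,-0.2,0,-0.8,0,0,0,0,0,0,0,0,0]}}

```text
time_s: 11.48
tool_pos: [0.5517, 0.1231, 0.1125]
ee_rot: [-0.129, 2.162, -2.158]
contact_force: [0.1, 0.2, -0.7]
grip_width: 0.418
```

```bash
python3 look.py w7; python3 -c "
from h import *
plan(0.542,0.2076,0.11,96.5)
p=arm.capture('top');cv2.imwrite('pics/t7.png',cv2.resize(p['color'][100:300,150:450,::-1],None,fx=2.6,fy=2.6))"
```

```text
(0.028, 0.043) 1456 bb [  0   0  37 105] mean [0.6415 0.3692 0.0351] c [643.3388 369.9684] sz [77.3057 14.4825] ang 1.7 z 0.03500340155976708 [93 75 52]
(0.028, 0.043) 484 bb [264  81  60 123] mean [0.6086 0.1582 0.0384] c [598.592  158.9839] sz [ 39.6682 104.8448] ang 73.8 z 0.039920328847072854 [135 132 135]
(0.028, 0.043) 2420 bb [139  85 106 202] mean [0.5292 0.2458 0.0362] c [534.7988 244.4742] sz [188.2246  65.2956] ang 22.7 z 0.036294682674768465 [112 108 110]
(0.028, 0.043) 1431 bb [379  88  57 198] mean [0.5649 0.0334 0.0361] c [565.9155  37.7408] sz [174.5727  26.8026] ang 2.3 z 0.03612226898525051 [137 133 136]
(0.028, 0.043) 1077 bb [599 148  41  82] mean [ 0.5973 -0.1514  0.0357] c [ 586.0837 -160.8517] sz [82.416  38.6889] ang 25.9 z 0.03566511393992238 [ 99 103 104]
(0.028, 0.043) 776 bb [483 325  38  33] mean [ 0.417 -0.102  0.033] c [ 416.4655 -104.9829] sz [42.8641 29.6674] ang 55.8 z 0.0332970271389875 [180 178 175]
(0.028, 0.043) 1415 bb [ 44 330  86  67] mean [0.3336 0.3663 0.0351] c [337.192  360.8568] sz [ 61.9978 110.8571] ang 47.7 z 0.03548690386868116 [127 1
[... 164 characters left out ...]
178]
(0.066, 0.088) 31214 bb [ 64   0 434  77] mean [0.6692 0.1558 0.0841] c [669.2579 157.1432] sz [ 42.2948 262.0184] ang 6.4 z 0.0841714727287759 [187 189 177]
(0.066, 0.088) 555 bb [142 301  46  18] mean [0.4484 0.2444 0.0717] c [445.97   240.6163] sz [15.1217 38.9094] ang 6.9 z 0.07255901064578009 [169 167 164]
t 11.525 pos [0.5516 0.1203 0.1123] jawdir -83.3 tilt y [-0.0006  0.0002 -1.    ] F [-0.1718 -0.1889 -0.8407] w 35.5 j7 -1.8691836764681728
shift units (current axes) [-0.0104  0.0394 -1.4629] mm [-9.613  87.2511 -2.3398]
turn total rotvec(tool) [0.0003 0.0034 0.0006] deg -0.1947314400949267 -> alt turn other way 179.80526855990507
shift units after turn [-0.0054  0.039  -1.463 ]
```

View pics/w7.png

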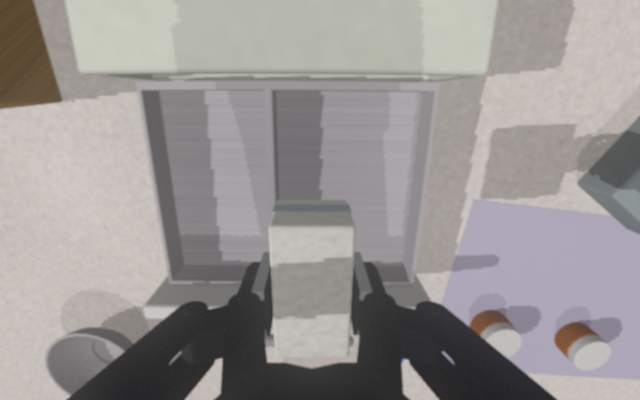

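View pics/t7.png

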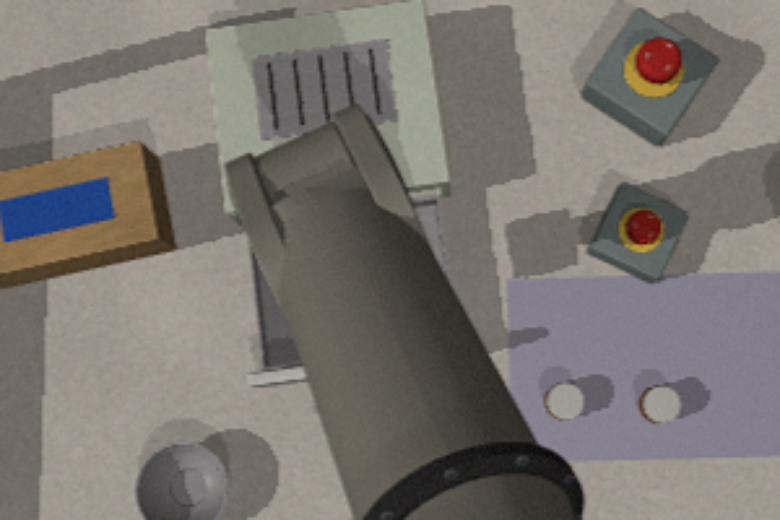

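The wrist view shows the carton held over the drawer, the divider at column ~275, the left wall at ~155, the right wall at ~425 and the cabinet edge at row ~75. I'll overlay my bay model to check it.

```bash
cat > ov.py <<'E'
from h import *
import sys
p=arm.capture("wrist"); im=p["color"][:,:,::-1].copy()
a=np.radians(6.5); xh=np.array([np.cos(a),np.sin(a),0]); yh=np.array([-np.sin(a),np.cos(a),0])
for c,w in [((0.5551,0.0923),0.125),((0.542,0.2076),0.095)]:
    c=np.array([*c,0])
    for z,col in [(0.014,(0,255,0)),(0.044,(0,0,255))]:
        q=[c+xh*sx*0.085+yh*sy*w/2+[0,0,z] for sx,sy in [(1,1),(1,-1),(-1,-1),(-1,1)]]
        cv2.polylines(im,[np.round(proj(p,q)).astype(int).reshape(-1,1,2)],True,col,1)
cv2.imwrite(f"pics/{sys.argv[1]}.png",im)
E
python3 ov.py o1
```

```text
(no output)
```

View pics/o1.png

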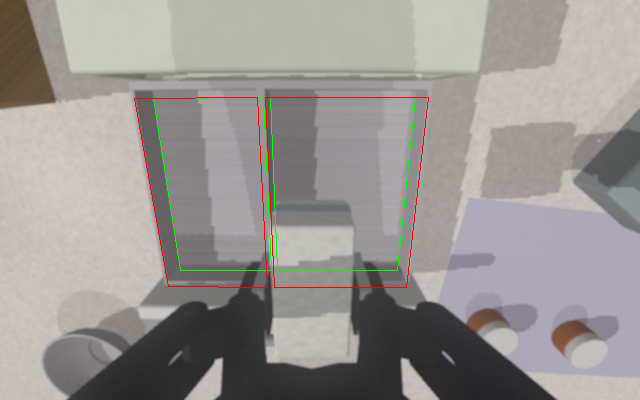

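{"method": "servo_tool", "body": {"commands": [-0.05,0,-0.5,0,0,0,-0.05,0,-0.5,0,0,0,0,0.2,-0.44,0,0,0,0,0.4,0,0,0,0,0,0.4,0,0,0,0,0,0.2,0,0,0,0,0,0,0,0,0,0]}}

```text
time_s: 12.5
tool_pos: [0.5481, 0.2042, 0.04]
ee_rot: [-0.123, 2.163, -2.165]
contact_force: [-0.0, 0.5, -0.3]
grip_width: 0.418
```

```bash
python3 ov.py o2; python3 -c "
from h import *
plan(0.547,0.208,-0.0135,96.5)"
```

```text
t 12.55 pos [0.5485 0.2046 0.0408] jawdir -83.5 tilt y [ 0.     -0.0001 -1.    ] F [-0.3713  0.4972  0.0668] w 35.6 j7 -2.0557067153706376
shift units (current axes) [ 0.0187  0.9048 -0.0586] mm [ -1.5097   3.3595 -54.2887]
turn total rotvec(tool) [-0.0001 -0.0006 -0.    ] deg 0.03434875887040789 -> alt turn other way -179.9656512411296
shift units after turn [ 0.0187  0.9048 -0.0585]
```

View pics/o2.png

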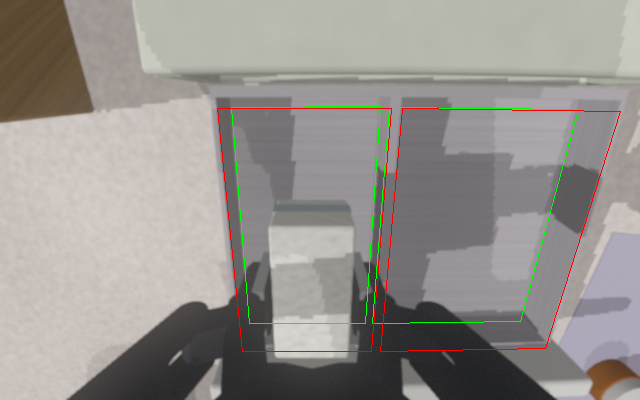

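{"method": "servo_tool", "body": {"commands": [0,0.3,-0.04,0,0,0,0,0.3,0,0,0,0,0,0.2,0,0,0,0,0,0.1,0,0,0,0,0,0,0,0,0,0]}}

```text
time_s: 13.18
tool_pos: [0.5482, 0.2077, -0.0138]
ee_rot: [-0.123, 2.163, -2.163]
contact_force: [-0.4, -0.2, -0.0]
grip_width: 0.413
```

{"method": "servo_tool", "body": {"commands": [0,0,0,0,0,0,0,0,0,0,0,0,0,0,0,0,0,0], "gripper": 50}}

```text
time_s: 13.55
tool_pos: [0.548, 0.2076, -0.0134]
ee_rot: [-0.123, 2.163, -2.163]
contact_force: [0.7, 0.3, 0.7]
grip_width: 0.584
```

{"method": "servo_tool", "body": {"commands": [0,-0.2,0,0,0,0,0,-0.5,0,0,0,0,0,-0.6,0,0,0,0,0,-0.6,0,0,0,0,0,0,0,0,0,0]}}

```text
time_s: 14.18
tool_pos: [0.5497, 0.2084, 0.1041]
ee_rot: [-0.117, 2.163, -2.159]
contact_force: [-1.0, 0.3, -0.9]
grip_width: 0.582
```

```bash
python3 ov.py o3; python3 look.py w8|grep "18. \|19. \|17. "; python3 -c "
from h import *
plan(0.411,-0.103,0.08,90)"
```

```text
(0.028, 0.043) 170 bb [290 161  44   5] mean [0.5829 0.2121 0.0361] c [582.848  212.0533] sz [ 1.6652 35.456 ] ang 7.9 z 0.03520849672544471 [121 122 120]
(0.028, 0.043) 1063 bb [560 335  43  34] mean [ 0.4128 -0.0987  0.0329] c [ 410.9815 -101.2173] sz [43.073  43.0277] ang 14.9 z 0.03330007239312708 [182 179 177]
(0.028, 0.043) 170 bb [196 363  17  37] mean [0.3363 0.2986 0.0353] c [329.7401 299.0911] sz [65.6551 14.3716] ang 2.6 z 0.035945734265086654 [130 126 129]
(0.066, 0.088) 10000 bb [  0   0  98 126] mean [0.6354 0.3882 0.0781] c [634.7946 401.7633] sz [70.6328 69.9418] ang 11.0 z 0.07896507395332417 [166 137  95]
(0.066, 0.088) 36986 bb [195   0 445  89] mean [0.6714 0.159  0.0842] c [672.0847 157.3512] sz [ 48.6247 262.6371] ang 6.6 z 0.0842455925900738 [181 183 172]
(0.066, 0.088) 2109 bb [253 315 118  20] mean [0.4534 0.1973 0.0721] c [451.7606 197.0878] sz [15.8366 99.2445] ang 6.6 z 0.07284032582075063 [170 168 165]
t 14.275 pos [0.5481 0.2076 0.1011] jawdir -83.5 tilt y [ 0.001   0.0004 -1.    ] F [ 0.187  -0.0666 -0.4139] w 50.1 j7 -2.0358799666092238
shift units (current axes) [2.8581 0.3476 4.8842] mm [-137.1105 -310.606   -21.1062]
turn total rotvec(tool) [ 0.0003  0.1137 -0.001 ] deg -6.514336139990746 -> alt turn other way 173.48566386000925
shift units after turn [2.2852 0.3518 5.1768]
```

View pics/o3.png

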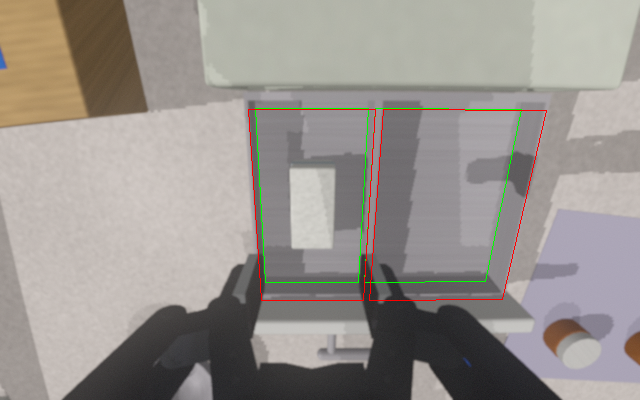

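The carton lies in the left bay, at (row 207, col 312). Now the near jar at (0.411, -0.102).

{"method": "servo_tool", "body": {"commands": [0,0,0.3,0,0.057,0,0.1,0,0.6,0,0.057,0,0.35,0,0.85,0,0,0,0.35,0,0.85,0,0,0,0.35,0,0.8,0,0,0,0.35,0,0.7,0,0,0,0.35,0,0.6,0,0,0,0.2,0,0.4,0,0,0], "gripper": 64}}

```text
time_s: 15.28
tool_pos: [0.4268, -0.1011, 0.0998]
ee_rot: [-0.004, -2.218, 2.218]
contact_force: [-0.4, -0.7, 0.1]
grip_width: 0.75
```

```bash
python3 look.py w9|grep "18. \|19. \|17. "; python3 -c "
from h import *
plan(0.411,-0.102,0.0,90)"
```

```text
(0.028, 0.043) 887 bb [392   0  87  46] mean [ 0.5621 -0.1888  0.0366] c [ 562.6733 -188.048 ] sz [65.3295  4.7348] ang 64.5 z 0.03706358058071175 [108 113 115]
(0.028, 0.043) 1803 bb [289 196  49  47] mean [ 0.412  -0.1021  0.0332] c [ 410.973  -102.2754] sz [41.959 41.781] ang 42.1 z 0.03324422151971524 [175 172 171]
(0.028, 0.043) 1778 bb [415 202  50  47] mean [ 0.4053 -0.2123  0.0332] c [ 404.4328 -213.035 ] sz [41.8114 42.8216] ang 15.3 z 0.03331851141337408 [173 170 168]
t 15.325 pos [ 0.4255 -0.1034  0.0997] jawdir -90.4 tilt y [-0.0025 -0.0007 -1.    ] F [-2.2887 -4.7264  0.079 ] w 63.9 j7 -1.5130046325649524
shift units (current axes) [ 0.2375  1.6619 -0.0225] mm [-14.4895   1.381  -99.6815]
turn total rotvec(tool) [-0.0007 -0.007   0.0025] deg 0.4020068317184382 -> alt turn other way -179.59799316828156
shift units after turn [ 0.2415  1.6614 -0.023 ]
```

View pics/w9.png

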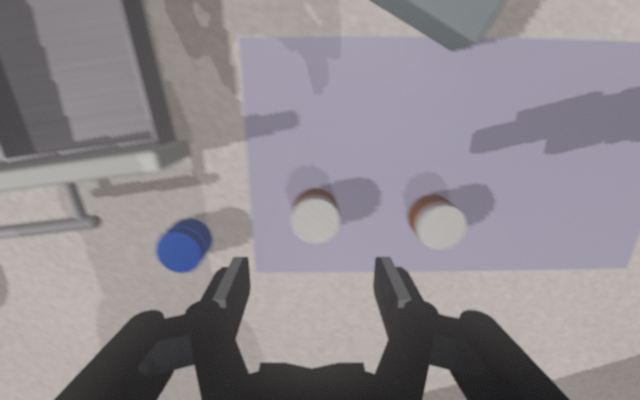

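{"method": "servo_tool", "body": {"commands": [0.12,0,0,0,0,0,0.12,0.2,0,0,0,0,0,0.4,0,0,0,0,0,0.4,0,0,0,0,0,0.3,0,0,0,0,0,0,0,0,0,0]}}

```text
time_s: 16.08
tool_pos: [0.4131, -0.0976, 0.0209]
ee_rot: [0.004, -2.221, 2.219]
contact_force: [0.1, -0.1, -0.2]
grip_width: 0.749
```

```bash
python3 look.py w10|grep "18. \|19. \|17. "; python3 -c "
from h import *
plan(0.411,-0.102,-0.028,90);print(arm.sense()['joints'])"
```

```text
(0.028, 0.043) 3567 bb [285 214  70  66] mean [ 0.4124 -0.1019  0.0332] c [ 410.8069 -102.0295] sz [42.4098 42.1022] ang 17.9 z 0.03327623632860913 [176 174 172]
(0.028, 0.043) 3424 bb [461 224  71  64] mean [ 0.4058 -0.2117  0.0331] c [ 404.3368 -212.7264] sz [42.6228 42.2103] ang 30.6 z 0.033270871177719805 [180 178 176]
(0.028, 0.043) 3001 bb [ 96 257  68  60] mean [0.3833 0.0204 0.0329] c [382.3374  22.1286] sz [40.0171 43.4958] ang 22.2 z 0.03311156431986645 [ 64  89 153]
(0.066, 0.088) 2808 bb [  0 144  85  44] mean [0.4714 0.0198 0.0723] c [470.6874  23.7949] sz [15.2125 39.3926] ang 6.5 z 0.07277233681518253 [169 167 164]
(0.066, 0.088) 1074 bb [207 257  43  66] mean [ 0.4187 -0.0618  0.078 ] c [415.4256 -63.6729] sz [22.8636 14.0547] ang 36.4 z 0.07841254647863106 [79 76 79]
(0.066, 0.088) 1063 bb [374 257  44  66] mean [ 0.4187 -0.1329  0.0781] c [ 413.6039 -135.9437] sz [13.8239 23.2388] ang 89.3 z 0.07842196628967589 [81 78 84]
t 16.125 pos [ 0.4138 -0.0978  0.0218] jawdir -90.0 tilt y [-0.0019  0.0005 -1.    ] F [ 0.2828 -0.639   0.2341] w 64.3 j7 -1.5417298759828637
shift units (current axes) [0.0456 0.8293 0.0697] mm [ -2.8282  -4.1598 -49.756 ]
turn total rotvec(tool) [0.0005 0.0005 0.0019] deg -0.03130429585701222 -> alt turn other way 179.968695704143
shift units after turn [0.0471 0.8293 0.0693]
[ 0.1694  0.2921 -0.1003  2.2856  0.053   0.5679 -1.5417]
```

{"method": "servo_tool", "body": {"commands": [0.04,0.3,0.06,0,0,0,0,0.3,0,0,0,0,0,0.2,0,0,0,0,0,0.03,0,0,0,0,0,0,0,0,0,0]}}

```text
time_s: 16.75
tool_pos: [0.4125, -0.1021, -0.027]
ee_rot: [0.001, 2.221, -2.221]
contact_force: [0.3, 0.3, 0.2]
grip_width: 0.748
```

{"method": "servo_tool", "body": {"commands": [0,0,0,0,0,0,0,0,0,0,0,0,0,0,0,0,0,0,0,0,0,0,0,0], "gripper": 30, "squeeze": 30}}

```text
time_s: 17.25
tool_pos: [0.4126, -0.1021, -0.0267]
ee_rot: [0.001, 2.221, -2.221]
contact_force: [-2.5, 1.0, 9.5]
grip_width: 0.504
```

{"method": "servo_tool", "body": {"commands": [0,-0.1,0,0,0,0,0,-0.3,0,0,0,0,0,-0.5,0,0,0,0,0,-0.6,0,0,0,0,0,-0.6,0,0,0,0,0,-0.2,0,0,0,0,0,0,0,0,0,0]}}

```text
time_s: 18.12
tool_pos: [0.4125, -0.1022, 0.111]
ee_rot: [0.002, 2.221, -2.221]
contact_force: [0.0, 0.0, -1.0]
grip_width: 0.504
```

```bash
python3 look.py w11|grep "18. \|19. \|17. "; python3 -c "
from h import *
plan(0.600,0.0971,0.11,96.5)"
```

```text
(0.028, 0.043) 1234 bb [126   0  41 124] mean [0.525  0.0237 0.0362] c [522.9646  24.5345] sz [90.1175  6.1728] ang 7.9 z 0.03662246215650563 [90 87 89]
(0.028, 0.043) 506 bb [415   0  56  29] mean [ 0.5569 -0.1984  0.0365] c [ 557.9354 -197.6206] sz [41.9319  3.5664] ang 62.3 z 0.03685240673081144 [108 113 115]
(0.028, 0.043) 1720 bb [411 184  49  46] mean [ 0.405  -0.2125  0.0332] c [ 404.166 -213.471] sz [42.3501 42.1612] ang 11.9 z 0.03334046572766704 [177 175 173]
t 18.175 pos [ 0.4119 -0.1021  0.1102] jawdir -90.0 tilt y [-0.0001  0.     -1.    ] F [-0.6678 -0.6356 -1.1863] w 43.3 j7 -1.5005825379175017
shift units (current axes) [-3.1335  0.003  -3.3212] mm [188.08   199.2097  -0.1965]
turn total rotvec(tool) [ 0.     -0.1138  0.0001] deg 6.519627617164019 -> alt turn other way -173.48037238283598
shift units after turn [-3.4904  0.0033 -2.944 ]
```

View pics/w11.png

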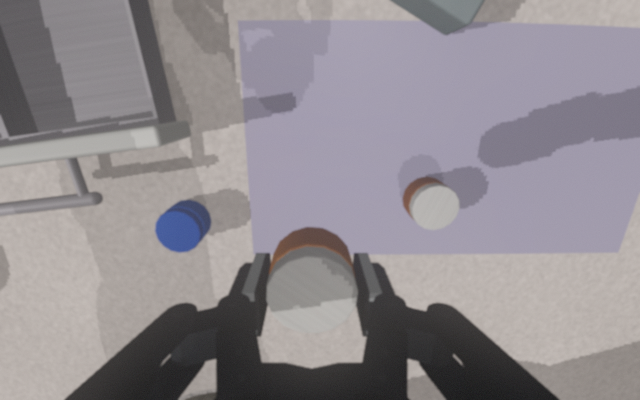

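{"method": "servo_tool", "body": {"commands": [-0.3,0,-0.2,0,-0.057,0,-0.4,0,-0.4,0,-0.057,0,-0.6,0,-0.5,0,0,0,-0.6,0,-0.5,0,0,0,-0.6,0,-0.5,0,0,0,-0.5,0,-0.5,0,0,0,-0.4,0,-0.4,0,0,0,0,0,0,0,0,0]}}

```text
time_s: 19.18
tool_pos: [0.5984, 0.1019, 0.1092]
ee_rot: [-0.131, 2.162, -2.158]
contact_force: [-0.3, -0.1, -1.6]
grip_width: 0.504
```

```bash
sed -i 's/(0.5551,0.0923)/(0.5605,0.0925)/; s/(0.542,0.2076)/(0.5474,0.2078)/' ov.py; python3 ov.py o4; python3 -c "
from h import *
plan(0.595,0.0965,-0.013,96.5)"
```

```text
t 19.225 pos [0.5975 0.0998 0.1092] jawdir -83.2 tilt y [-0.0017  0.0008 -1.    ] F [-0.4749  0.5188 -0.3111] w 42.8 j7 -1.812613431976786
shift units (current axes) [0.0451 2.0367 0.0518] mm [  -2.533    -3.3086 -122.1999]
turn total rotvec(tool) [0.001  0.0046 0.0016] deg -0.2651572777843967 -> alt turn other way 179.7348427222156
shift units after turn [0.0482 2.0367 0.05  ]
```

View pics/o4.png

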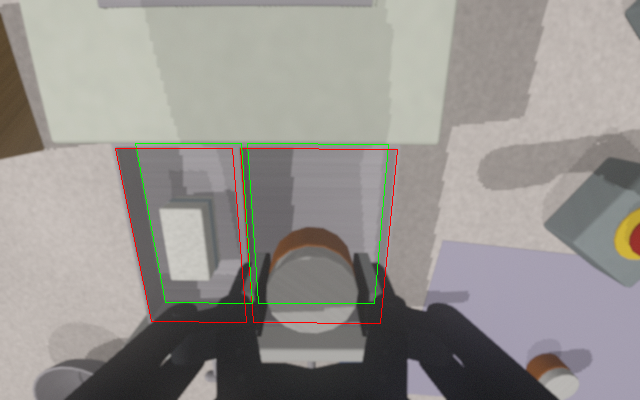

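{"method": "servo_tool", "body": {"commands": [0.04,0.3,0.05,0,0,0,0,0.5,0,0,0,0,0,0.5,0,0,0,0,0,0.4,0,0,0,0,0,0.2,0,0,0,0,0,0.1,0,0,0,0,0,0,0,0,0,0]}}

```text
time_s: 20.1
tool_pos: [0.5954, 0.0933, -0.0093]
ee_rot: [-0.123, 2.163, -2.163]
contact_force: [-0.8, 0.4, -0.3]
grip_width: 0.503
```

```bash
python3 -c "
from h import *
plan(0.595,0.0965,-0.0125,96.5)"
```

```text
t 20.1 pos [ 0.5954  0.0933 -0.0093] jawdir -83.5 tilt y [ 0.  0. -1.] F [-0.8453  0.3952 -0.2968] w 43.0 j7 -1.8487132004483
shift units (current axes) [ 0.0002  0.0533 -0.0539] mm [-0.3795  3.2105 -3.1966]
turn total rotvec(tool) [ 0.      0.0002 -0.    ] deg -0.00905043366043401 -> alt turn other way 179.99094956633957
shift units after turn [ 0.0002  0.0533 -0.0539]
```

{"method": "servo_tool", "body": {"commands": [0,0.05,0,0,0,0,0,0,0,0,0,0]}}

```text
time_s: 20.35
tool_pos: [0.5956, 0.0934, -0.012]
ee_rot: [-0.123, 2.163, -2.162]
contact_force: [0.4, 0.2, -0.8]
grip_width: 0.5
```

{"method": "servo_tool", "body": {"commands": [0,0,0,0,0,0,0,0,0,0,0,0,0,0,0,0,0,0], "gripper": 62}}

```text
time_s: 20.72
tool_pos: [0.5955, 0.0935, -0.0122]
ee_rot: [-0.123, 2.163, -2.163]
contact_force: [0.1, -0.1, 0.6]
grip_width: 0.728
```

{"method": "servo_tool", "body": {"commands": [0,-0.2,0,0,0,0,0,-0.5,0,0,0,0,0,-0.6,0,0,0,0,0,-0.6,0,0,0,0,0,0,0,0,0,0]}}

```text
time_s: 21.35
tool_pos: [0.5972, 0.0938, 0.1053]
ee_rot: [-0.117, 2.161, -2.16]
contact_force: [0.5, 0.6, -0.1]
grip_width: 0.731
```

```bash
python3 ov.py o5; python3 look.py w12|grep "18. \|19. \|17. \|16. "; python3 -c "
from h import *
plan(0.4045,-0.213,0.1,90)"
```

```text
(0.028, 0.043) 593 bb [224 144  17 113] mean [0.5898 0.1602 0.0362] c [586.7185 161.3898] sz [105.1603   4.229 ] ang 6.6 z 0.036283739157692285 [100  97  99]
(0.028, 0.043) 1880 bb [559 158  81 127] mean [ 0.6194 -0.1596  0.0362] c [ 599.5165 -166.3407] sz [122.1669  60.7863] ang 15.8 z 0.03646553069545412 [105 109 109]
(0.028, 0.043) 240 bb [287 179  49  23] mean [0.6109 0.0958 0.0352] c [607.0838  95.8338] sz [16.1668 41.0572] ang 9.0 z 0.034725689088205905 [112  95  84]
(0.028, 0.043) 673 bb [150 200  57  75] mean [0.5634 0.198  0.0356] c [557.7179 194.7229] sz [78.4289 32.561 ] ang 34.1 z 0.03565155378348386 [113 114 112]
(0.028, 0.043) 644 bb [ 21 366  62  34] mean [0.3543 0.3677 0.0352] c [353.0163 367.0451] sz [30.5348 89.7762] ang 41.6 z 0.035973862082785815 [121 117 119]
(0.028, 0.043) 491 bb [548 372  31  27] mean [ 0.4133 -0.2156  0.0329] c [ 412.0775 -219.2652] sz [44.944  22.8923] ang 51.8 z 0.03334587654002689 [170 168 166]
(0.066, 0.088) 59162 bb [  0   0 445 142] mean [0.691  0.1576 0.0842] c [688.807 159.371] sz [ 82.5204 262.3354] ang 6.0 z 0.08420474310345546 [186 187 176]
(0.066, 0.088) 2206 bb [241 346 141  18] mean [0.4677 0.0793 0.0718] c [465.3723  79.3013] sz [ 15.4999 125.4995] ang 6.2 z 0.07265799789221873 [153 152 149]
t 21.45 pos [0.5955 0.0934 0.1023] jawdir -83.5 tilt y [ 0.0009  0.0002 -1.    ] F [-0.4494  0.6244 -0.4616] w 61.9 j7 -1.8108513557969912
shift units (current axes) [3.7416 0.0338 4.7123] mm [-190.9563 -306.3881   -2.2519]
turn total rotvec(tool) [ 0.0001  0.1137 -0.0009] deg -6.5165084179354835 -> alt turn other way 173.48349158206452
shift units after turn [3.1826 0.0375 5.1065]
```

View pics/o5.png

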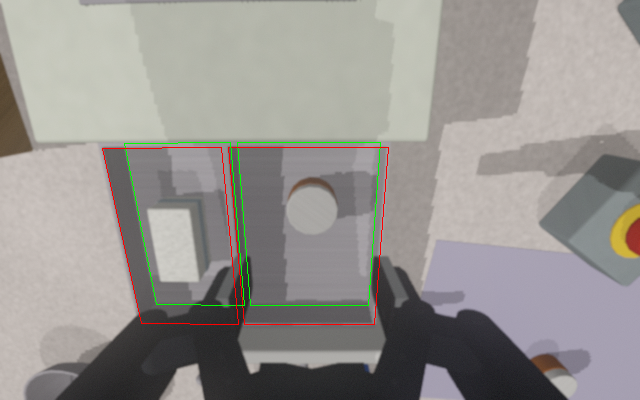

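Jar 1 stands in the right bay at (row 205, col 311), well placed. Now jar 2.

{"method": "servo_tool", "body": {"commands": [0.2,0,0.3,0,0.057,0,0.4,0,0.6,0,0.057,0,0.45,0,0.75,0,0,0,0.45,0,0.75,0,0,0,0.45,0,0.75,0,0,0,0.45,0,0.7,0,0,0,0.45,0,0.7,0,0,0,0.3,0,0.5,0,0,0]}}

```text
time_s: 22.45
tool_pos: [0.4076, -0.2141, 0.101]
ee_rot: [-0.003, -2.219, 2.218]
contact_force: [2.1, 0.1, 0.6]
grip_width: 0.727
```

```bash
python3 look.py w13|grep "18. \|19. \|17. \|16. "; python3 -c "
from h import *
plan(0.4045,-0.213,-0.027,90)"
```

```text
(0.028, 0.043) 265 bb [282   0  42  16] mean [ 0.5526 -0.2101  0.037 ] c [ 553.7056 -207.9974] sz [29.1702  9.4974] ang 88.1 z 0.03797007976315371 [ 94  98 100]
(0.028, 0.043) 1201 bb [ 0 53 47 86] mean [0.4921 0.017  0.035 ] c [495.3049  20.9192] sz [66.7236 18.5462] ang 19.7 z 0.0346317733727243 [83 80 82]
(0.028, 0.043) 1856 bb [287 181  50  49] mean [ 0.4052 -0.2136  0.0332] c [ 404.0869 -213.6967] sz [42.2141 41.789 ] ang 57.1 z 0.03331431523432323 [166 163 162]
(0.028, 0.043) 1670 bb [ 29 208  50  45] mean [0.382  0.0198 0.0328] c [380.3997  21.3549] sz [42.3936 42.7964] ang 65.7 z 0.032994049122173595 [ 75  95 147]
t 22.5 pos [ 0.4055 -0.2173  0.1009] jawdir -90.4 tilt y [-0.0026 -0.0005 -1.    ] F [-2.4906 -5.3414 -0.3177] w 61.8 j7 -1.2417636350934855
shift units (current axes) [ 0.0114  2.1316 -0.0723] mm [  -0.9826    4.2719 -127.8969]
turn total rotvec(tool) [-0.0006 -0.0074  0.0026] deg 0.42142811039428807 -> alt turn other way -179.5785718896057
shift units after turn [ 0.0164  2.1316 -0.0712]
```

{"method": "servo_tool", "body": {"commands": [0.015,0.3,-0.06,0,0,0,0,0.5,0,0,0,0,0,0.5,0,0,0,0,0,0.3,0,0,0,0,0,0.1,0,0,0,0,0,0,0,0,0,0]}}

```text
time_s: 23.25
tool_pos: [0.409, -0.2085, -0.0005]
ee_rot: [-0.0, -2.221, 2.22]
contact_force: [0.4, -0.7, 0.6]
grip_width: 0.731
```

```bash
python3 look.py w14|grep "18. \|19. \|17. \|16. "; python3 -c "
from h import *
plan(0.4045,-0.213,-0.027,90)"
```

```text
(0.028, 0.043) 4325 bb [282 232  79  72] mean [ 0.4062 -0.2134  0.0331] c [ 404.4724 -213.3117] sz [41.9887 42.3586] ang 37.0 z 0.03326670886001534 [163 161 159]
(0.066, 0.088) 1589 bb [168 280  75  60] mean [ 0.4168 -0.1715  0.0778] c [ 414.2238 -171.4776] sz [29.2831 18.8028] ang 50.9 z 0.077730609244957 [67 65 70]
(0.066, 0.088) 1409 bb [380 280  56  60] mean [ 0.4166 -0.2432  0.0769] c [ 410.1642 -245.0422] sz [14.253  26.9127] ang 83.4 z 0.07721678931836111 [68 66 71]
(0.066, 0.088) 184 bb [434 313  22  13] mean [ 0.4161 -0.2574  0.0854] c [ 416.0455 -257.3712] sz [9.0836 2.4351] ang 88.4 z 0.08558462313052023 [57 55 62]
t 23.3 pos [ 0.4095 -0.2086 -0.0001] jawdir -90.1 tilt y [-0.  0. -1.] F [-0.3373 -0.616   0.5778] w 62.1 j7 -1.2753450124799546
shift units (current axes) [0.0828 0.4486 0.073 ] mm [ -4.9743  -4.3778 -26.9188]
turn total rotvec(tool) [ 0.     -0.0009  0.    ] deg 0.054310955971118346 -> alt turn other way -179.94568904402888
shift units after turn [0.0829 0.4486 0.073 ]
```

View pics/w14.png

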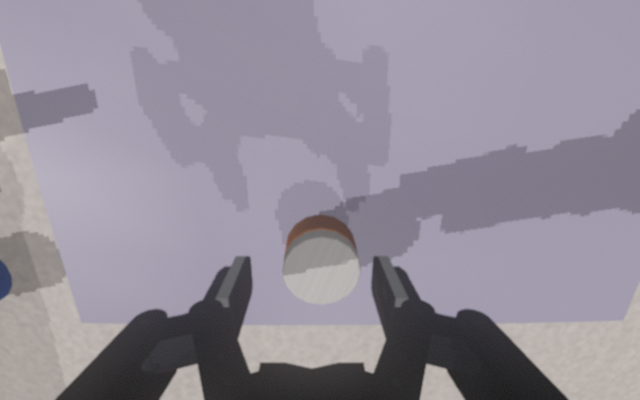

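The jar sits at (row 267, col 321), slightly right of centre between the fingers. I'll correct that, then grasp and lift.

{"method": "servo_tool", "body": {"commands": [0.07,0.1,0.07,0,0,0,0,0.2,0,0,0,0,0,0.14,0,0,0,0,0,0,0,0,0,0]}}

```text
time_s: 23.8
tool_pos: [0.4049, -0.2124, -0.0276]
ee_rot: [0.001, -2.221, 2.22]
contact_force: [-0.6, 0.6, 0.1]
grip_width: 0.727
```

{"method": "servo_tool", "body": {"commands": [0,0,0,0,0,0,0,0,0,0,0,0,0,0,0,0,0,0,0,0,0,0,0,0], "gripper": 30, "squeeze": 30}}

```text
time_s: 24.3
tool_pos: [0.4056, -0.2127, -0.0266]
ee_rot: [0.001, 2.221, -2.221]
contact_force: [0.0, 0.8, 3.6]
grip_width: 0.502
```

{"method": "servo_tool", "body": {"commands": [0,-0.1,0,0,0,0,0,-0.3,0,0,0,0,0,-0.5,0,0,0,0,0,-0.6,0,0,0,0,0,-0.6,0,0,0,0,0,-0.2,0,0,0,0,0,0,0,0,0,0]}}

```text
time_s: 25.18
tool_pos: [0.4056, -0.2128, 0.1116]
ee_rot: [0.002, 2.22, -2.221]
contact_force: [-0.5, -0.4, -1.2]
grip_width: 0.504
```

```bash
python3 look.py w15|grep "18. \|19. \|17. \|16. "; python3 -c "
from h import *
plan(0.5212,0.088,0.11,96.5)"
```

```text
(0.028, 0.043) 265 bb [284   0  43  18] mean [ 0.553  -0.2093  0.0368] c [ 554.1969 -208.0039] sz [31.1228 10.9478] ang 89.9 z 0.037638788212774804 [89 93 95]
(0.028, 0.043) 1750 bb [  0   5  58 129] mean [0.5072 0.0198 0.0353] c [512.2899  21.615 ] sz [99.6221 14.6901] ang 14.5 z 0.035024920539739705 [79 77 78]
(0.028, 0.043) 1566 bb [ 39 201  47  45] mean [0.382  0.0199 0.0328] c [381.0875  21.3235] sz [41.6537 43.0014] ang 75.0 z 0.032979391971244505 [ 70  93 149]
(0.066, 0.088) 320 bb [  0 117  19  23] mean [0.4719 0.0074 0.0708] c [470.7753   8.3235] sz [10.2016 16.8827] ang 70.3 z 0.07115772307293315 [129 127 125]
t 25.225 pos [ 0.4051 -0.2126  0.1108] jawdir -90.0 tilt y [-0.0002  0.0001 -1.    ] F [ 0.5503 -0.5004 -1.1502] w 43.0 j7 -1.2423648668590426
shift units (current axes) [-1.9337  0.0132 -5.0102] mm [116.0807 300.5888  -0.7842]
turn total rotvec(tool) [ 0.0001 -0.1136  0.0002] deg 6.5113857289176735 -> alt turn other way -173.48861427108233
shift units after turn [-2.4894  0.0131 -4.7586]
```

View pics/w15.png

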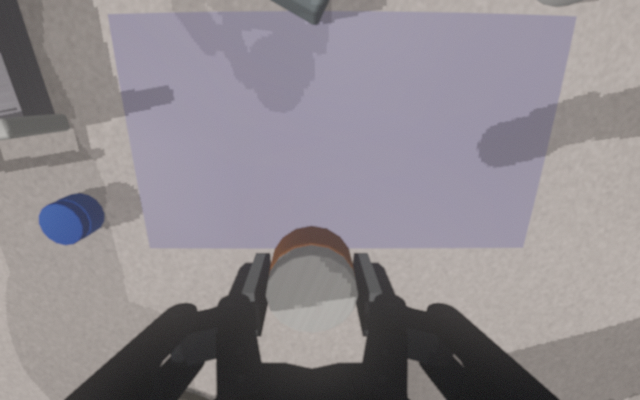

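{"method": "servo_tool", "body": {"commands": [-0.2,0,-0.3,0,-0.057,0,-0.3,0,-0.6,0,-0.057,0,-0.4,0,-0.75,0,0,0,-0.4,0,-0.75,0,0,0,-0.4,0,-0.75,0,0,0,-0.4,0,-0.75,0,0,0,-0.35,0,-0.7,0,0,0,0,0,-0.1,0,0,0]}}

```text
time_s: 26.22
tool_pos: [0.5237, 0.0866, 0.1099]
ee_rot: [-0.131, 2.162, -2.158]
contact_force: [0.1, -0.1, -1.2]
grip_width: 0.505
```

```bash
python3 ov.py o6; python3 -c "
from h import *
plan(0.5227,0.0882,-0.012,96.5)"
```

```text
t 26.275 pos [0.523  0.0853 0.1098] jawdir -83.2 tilt y [-0.0022  0.0008 -1.    ] F [-1.1175 -0.1386 -0.4303] w 43.1 j7 -1.8258110539268928
shift units (current axes) [-0.0057  2.0306 -0.0464] mm [  -0.2627    2.9091 -121.8319]
turn total rotvec(tool) [0.0011 0.0053 0.0021] deg -0.30227527432305124 -> alt turn other way 179.69772472567695
shift units after turn [-0.0011  2.0305 -0.0487]
```

View pics/o6.png

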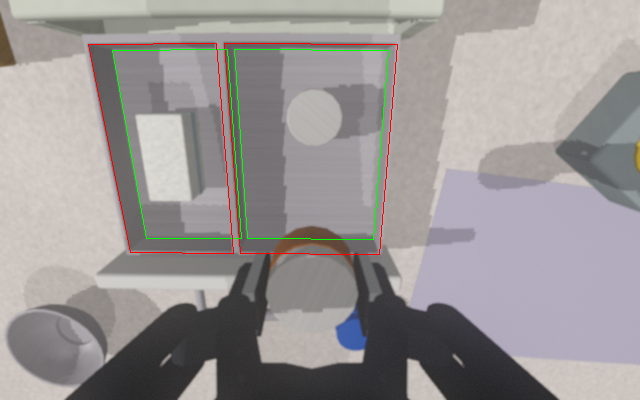

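{"method": "servo_tool", "body": {"commands": [0,0.3,-0.03,0,0,0,0,0.5,0,0,0,0,0,0.5,0,0,0,0,0,0.4,0,0,0,0,0,0.2,0,0,0,0,0,0.1,0,0,0,0,0,0,0,0,0,0]}}

```text
time_s: 27.15
tool_pos: [0.5235, 0.0836, -0.0088]
ee_rot: [-0.123, 2.163, -2.163]
contact_force: [-0.0, -0.3, -0.5]
grip_width: 0.506
```

```bash
python3 -c "
from h import *
plan(0.5227,0.0882,-0.0125,96.5)"
```

```text
t 27.15 pos [ 0.5235  0.0836 -0.0088] jawdir -83.5 tilt y [-0.0001 -0.     -1.    ] F [-0.0304 -0.2996 -0.4899] w 43.2 j7 -1.895897974647622
shift units (current axes) [ 0.0044  0.0625 -0.0769] mm [-0.7877  4.554  -3.7473]
turn total rotvec(tool) [-0.      0.0001  0.0001] deg -0.003793250428259398 -> alt turn other way 179.99620674957174
shift units after turn [ 0.0045  0.0625 -0.0769]
```

{"method": "servo_tool", "body": {"commands": [0,0,-0.07,0,0,0,0,0.055,0,0,0,0,0,0,0,0,0,0]}}

```text
time_s: 27.52
tool_pos: [0.523, 0.0881, -0.012]
ee_rot: [-0.123, 2.163, -2.163]
contact_force: [-0.6, 0.2, -0.3]
grip_width: 0.503
```

{"method": "servo_tool", "body": {"commands": [0,0,0,0,0,0,0,0,0,0,0,0,0,0,0,0,0,0], "gripper": 62}}

```text
time_s: 27.9
tool_pos: [0.5231, 0.088, -0.012]
ee_rot: [-0.123, 2.163, -2.163]
contact_force: [-0.4, -0.4, 0.1]
grip_width: 0.726
```

{"method": "servo_tool", "body": {"commands": [0,-0.2,0,0,0,0,0,-0.5,0,0,0,0,0,-0.6,0,0,0,0,0,-0.6,0,0,0,0,0,0,0,0,0,0]}}

```text
time_s: 28.52
tool_pos: [0.5248, 0.0884, 0.1053]
ee_rot: [-0.117, 2.161, -2.16]
contact_force: [1.2, -0.1, 1.0]
grip_width: 0.728
```

```bash
python3 ov.py o7; python3 look.py w16; python3 -c "
from h import *
plan(0.415,0.127,0.1,6.5)"
```

```text
(0.028, 0.043) 260 bb [56 20 31 20] mean [0.6383 0.2745 0.0361] c [634.4138 274.1346] sz [14.929  17.1047] ang 44.5 z 0.03619751955752927 [117 118 110]
(0.028, 0.043) 4035 bb [ 82  33 151 229] mean [0.5444 0.2401 0.0363] c [547.0834 215.5877] sz [183.2596 108.2678] ang 6.1 z 0.03659346123168288 [113 110 111]
(0.028, 0.043) 4150 bb [218  33 183 228] mean [0.5598 0.094  0.0364] c [560.804   94.3373] sz [178.6723 134.0183] ang 8.0 z 0.03676664082422382 [123 119 122]
(0.028, 0.043) 1677 bb [582  93  58 117] mean [ 0.5988 -0.1566  0.0359] c [ 586.9233 -165.8495] sz [105.3497  49.9652] ang 24.8 z 0.03613935146948724 [109 114 115]
(0.028, 0.043) 664 bb [143 115  57  87] mean [0.5547 0.1915 0.0355] c [556.9671 194.5717] sz [78.236  32.3693] ang 32.9 z 0.03530222104137269 [122 122 120]
(0.028, 0.043) 234 bb [288 179  48  20] mean [0.5388 0.0901 0.0351] c [536.1578  89.8631] sz [13.915  40.5504] ang 7.2 z 0.034484566418302415 [120 101  90]
(0.028, 0.043) 2294 bb [  0 312 103  82] mean [0.3229 0.3592 0.0349] c [328.4383 351.594 ] sz [ 88.0239 111.3605] ang 51.7 z 0.035256992598071156 [127 123 1
[... 323 characters left out ...]
066, 0.088) 2275 bb [ 92 275 122  21] mean [0.4516 0.2105 0.0721] c [449.7955 210.3911] sz [ 16.4713 100.1439] ang 6.3 z 0.07275155508373136 [183 181 178]
(0.066, 0.088) 2307 bb [251 276 122  21] mean [0.4659 0.0819 0.0722] c [464.1827  81.4686] sz [16.3131 98.4709] ang 6.4 z 0.07289351329051033 [173 171 168]
t 28.625 pos [0.5231 0.088  0.1025] jawdir -83.5 tilt y [ 0.001   0.0001 -1.    ] F [-0.0615  0.0677 -0.9075] w 62.1 j7 -1.8428273085643418
shift units (current axes) [ 1.7168  0.0402 -0.8505] mm [-108.1292   39.024    -2.5168]
turn total rotvec(tool) [-0.0008 -1.5706 -0.0008] deg 89.99098030542862 -> alt turn other way -90.00901969457138
shift units after turn [-0.8502  0.0419 -1.7169]
```

View pics/o7.png

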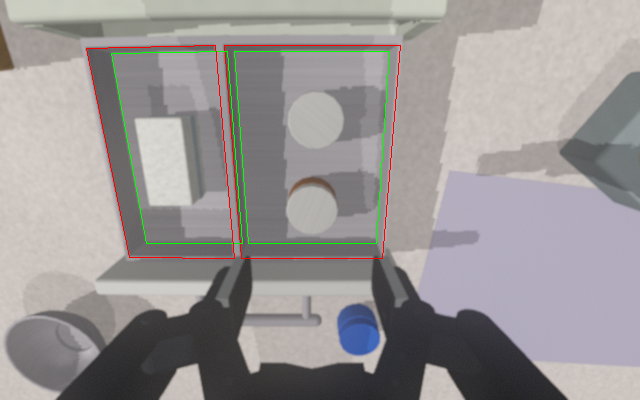

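All three items are in: carton at (row 160, col 165), jars at (120, 315) and (207, 312). Next I'll measure the handle bar.

```bash
python3 -c "
from h import *
p=arm.capture('wrist');C=cloud(p)
m=(C[...,2]>0.05)&(C[...,2]<0.07)&(C[...,0]>0.39)&(C[...,0]<0.44)&(C[...,1]<0.2)&(C[...,1]>0.05)
P=C[m];print(len(P),P.mean(0),P.min(0),P.max(0))
for c in (265,280,300,318): 
  q=C[m&(np.arange(640)[None]==c)]; print(c,len(q),q.mean(0) if len(q) else '', q.min(0)if len(q) else '', q.max(0) if len(q) else '')
t=arm.capture('side');C=cloud(t)
m=(C[...,2]>0.05)&(C[...,2]<0.07)&(C[...,0]>0.38)&(C[...,0]<0.425)&(C[...,1]<0.22)&(C[...,1]>0.05)
P=C[m];print('side',len(P),P.mean(0),P.min(0),P.max(0), np.polyfit(P[:,1],P[:,0],1))
"
```

```text
1212 [0.4231 0.106  0.0615] [0.4115 0.0683 0.0543] [0.44   0.1809 0.0649]
265 14 [0.4197 0.1177 0.0614] [0.4135 0.1171 0.0551] [0.4228 0.1187 0.0642]
280 14 [0.4211 0.1045 0.0612] [0.4151 0.104  0.0549] [0.4242 0.1053 0.0644]
300 14 [0.4234 0.0871 0.0616] [0.4178 0.0865 0.0554] [0.4267 0.0875 0.0644]
318 12 [0.4248 0.0713 0.0612] [0.4195 0.0707 0.0566] [0.4277 0.0716 0.0637]
side 102 [0.4156 0.1253 0.063 ] [0.4056 0.0676 0.0541] [0.4248 0.1818 0.0681] [-0.0781  0.4254]
```

{"method": "servo_tool", "body": {"commands": [0,0,0,0,-0.17,0,0,0,0,0,-0.175,0,0,0,0,0,-0.175,0,0,0,0,0,-0.175,0,0,0,0,0,-0.175,0,0,0,0,0,-0.175,0,0,0,0,0,-0.175,0,0,0,0,0,-0.175,0], "gripper": 28}}

```text
time_s: 29.72
tool_pos: [0.5224, 0.088, 0.101]
ee_rot: [-1.183, 1.252, -1.25]
contact_force: [-0.1, -0.9, -0.5]
grip_width: 0.327
```

{"method": "servo_tool", "body": {"commands": [0,0,0,0,-0.175,0,-0.3,0,-0.5,0,0,0,-0.3,0,-0.5,0,0,0,-0.2,0,-0.5,0,0,0,0,0,-0.2,0,0,0,0,0,0,0,0,0]}}

```text
time_s: 30.48
tool_pos: [0.416, 0.1238, 0.1017]
ee_rot: [-1.261, 1.126, -1.126]
contact_force: [0.4, 0.9, -0.9]
grip_width: 0.331
```

```bash
python3 look.py w17 >/dev/null; python3 -c "
from h import *
plan(0.4175,0.1265,0.01,6.5)"
```

```text
t 30.525 pos [0.4168 0.1239 0.1019] jawdir 6.4 tilt y [ 0.  0. -1.] F [ 0.2714 -0.0212  0.1499] w 27.7 j7 -0.48671800921922
shift units (current axes) [-0.0418  1.5309  0.0163] mm [  0.6927   2.6085 -91.8553]
turn total rotvec(tool) [-0.0001 -0.001  -0.    ] deg 0.056480725105970464 -> alt turn other way -179.94351927489402
shift units after turn [-0.0419  1.5309  0.0164]
```

View pics/w17.png

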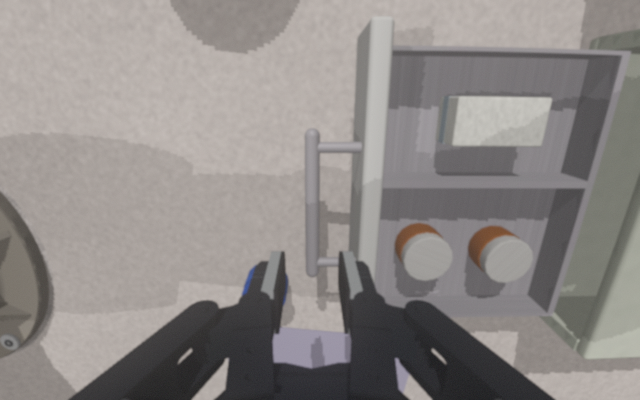

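The bar (column 312) is centred between the fingers. Descending to straddle it.

{"method": "servo_tool", "body": {"commands": [-0.03,0.3,0.01,0,0,0,0,0.4,0,0,0,0,0,0.3,0,0,0,0,0,0,0,0,0,0]}}

```text
time_s: 31.02
tool_pos: [0.4166, 0.1259, 0.0409]
ee_rot: [-1.262, 1.128, -1.125]
contact_force: [-0.3, 0.1, 0.2]
grip_width: 0.331
```

```bash
python3 look.py w18 >/dev/null; python3 -c "
from h import *
plan(0.4175,0.1265,0.01,6.5)"
```

```text
t 31.075 pos [0.417  0.1261 0.0417] jawdir 6.4 tilt y [-0.0012  0.0003 -1.    ] F [-0.7713 -1.0987  0.4716] w 28.0 j7 -0.5962604770905995
shift units (current axes) [-0.0056  0.528   0.0096] mm [  0.4965   0.4088 -31.6806]
turn total rotvec(tool) [ 0.0012 -0.0009 -0.0004] deg 0.05144341469282665 -> alt turn other way -179.9485565853072
shift units after turn [-0.0058  0.528   0.009 ]
```

View pics/w18.png

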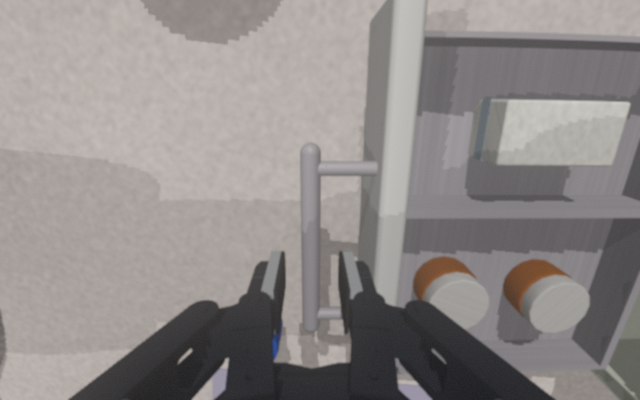

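{"method": "servo_tool", "body": {"commands": [0,0.2,0.01,0,0,0,0,0.2,0,0,0,0,0,0.12,0,0,0,0,0,0,0,0,0,0]}}

```text
time_s: 31.58
tool_pos: [0.4168, 0.1262, 0.0102]
ee_rot: [-1.262, 1.126, -1.125]
contact_force: [0.4, -0.6, 1.1]
grip_width: 0.326
```

{"method": "servo_tool", "body": {"commands": [0,0,0,0,0,0,0,0,0,0,0,0,0,0,0,0,0,0,0,0,0,0,0,0], "gripper": 0, "squeeze": 25}}

```text
time_s: 32.08
tool_pos: [0.4173, 0.1263, 0.0109]
ee_rot: [-1.26, 1.125, -1.126]
contact_force: [-1.2, 1.4, 1.6]
grip_width: 0.113
```

```bash
python3 look.py w19 >/dev/null; python3 -c "
from h import *
plan(0.4175,0.1265,0.01,6.5)"
```

```text
t 32.125 pos [0.4173 0.1262 0.0109] jawdir 6.5 tilt y [ 0.0003  0.0001 -1.    ] F [-1.4175  0.7445  1.7561] w 9.5 j7 -0.6566183755671766
shift units (current axes) [-0.0042  0.0151  0.003 ] mm [ 0.1522  0.2705 -0.9051]
turn total rotvec(tool) [-0.0003 -0.0005 -0.0001] deg 0.030258020841984035 -> alt turn other way -179.96974197915802
shift units after turn [-0.0042  0.0151  0.003 ]
```

View pics/w19.png

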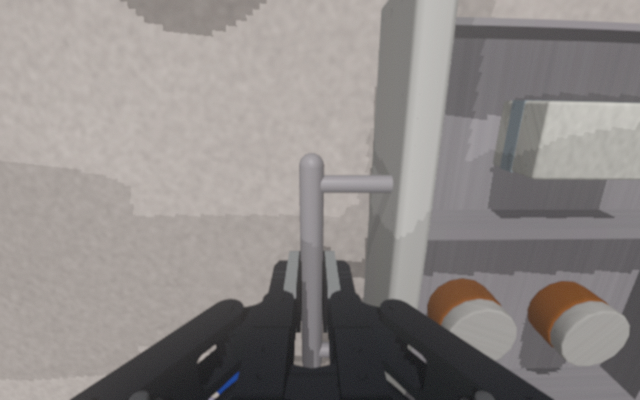

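The bar is gripped (9.5 mm). Pushing the drawer in gently.

{"method": "servo_tool", "body": {"commands": [0,0,0.06,0,0,0,0,0,0.14,0,0,0,0,0,0.2,0,0,0,0,0,0.25,0,0,0,0,0,0.25,0,0,0,0,0,0.25,0,0,0,0,0,0.2,0,0,0,0,0,0.15,0,0,0]}}

```text
time_s: 33.12
tool_pos: [0.5078, 0.1366, 0.0109]
ee_rot: [-1.26, 1.126, -1.126]
contact_force: [-3.6, 2.1, 6.7]
grip_width: 0.115
```

```bash
python3 look.py w20 >/dev/null; python3 -c "
from h import *
plan(0.4175,0.1265,0.01,6.5)"
```

```text
t 33.175 pos [0.5089 0.1367 0.011 ] jawdir 6.4 tilt y [ 0.0013  0.0008 -1.    ] F [3.5464 1.9677 0.5652] w 9.8 j7 -0.6058959263625027
shift units (current axes) [-0.0014  0.0139 -1.5325] mm [-91.3753 -10.2387  -0.9568]
turn total rotvec(tool) [-0.0014 -0.0009 -0.0006] deg 0.05304797966472563 -> alt turn other way -179.9469520203353
shift units after turn [-0.0029  0.0159 -1.5324]
```

View pics/w20.png

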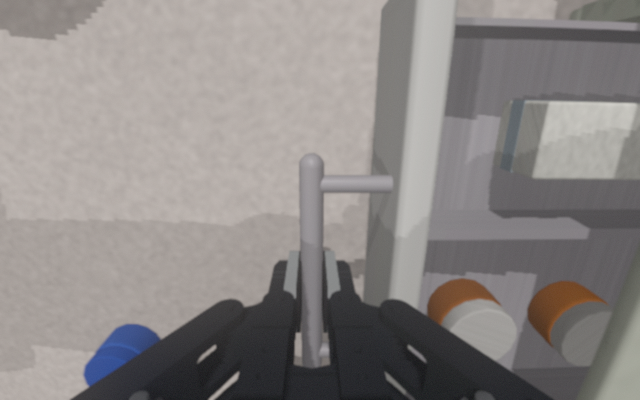

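{"method": "servo_tool", "body": {"commands": [0,0,0.1,0,0,0,0,0,0.2,0,0,0,0,0,0.25,0,0,0,0,0,0.25,0,0,0,0,0,0.25,0,0,0,0,0,0.2,0,0,0,0,0,0.1,0,0,0,0,0,0,0,0,0]}}

```text
time_s: 34.17
tool_pos: [0.5883, 0.1458, 0.0109]
ee_rot: [-1.259, 1.125, -1.126]
contact_force: [1.9, 2.8, 4.0]
grip_width: 0.111
```

```bash
python3 look.py w21 >/dev/null; python3 -c "
from h import *
plan(0.4175,0.1265,0.01,6.5)"
```

```text
t 34.225 pos [0.588  0.1458 0.0109] jawdir 6.5 tilt y [ 0.0011  0.0007 -1.    ] F [1.8177 2.1727 3.3666] w 9.7 j7 -0.560315091526336
shift units (current axes) [-0.0005  0.0122 -2.8597] mm [-170.4903  -19.2941   -0.9364]
turn total rotvec(tool) [-0.0012 -0.0006 -0.0006] deg 0.032972306723962674 -> alt turn other way -179.96702769327604
shift units after turn [-0.0022  0.0156 -2.8596]
```

View pics/w21.png

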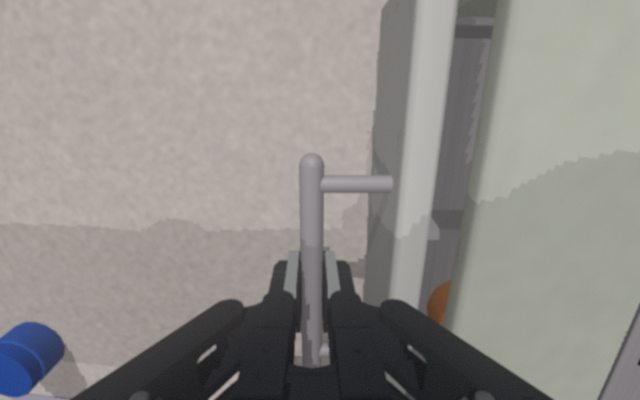

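{"method": "servo_tool", "body": {"commands": [0,0,0.08,0,0,0,0,0,0.1,0,0,0,0,0,0.08,0,0,0,0,0,0.05,0,0,0,0,0,0,0,0,0]}}

```text
time_s: 34.85
tool_pos: [0.6055, 0.1477, 0.0109]
ee_rot: [-1.261, 1.126, -1.125]
contact_force: [-1.8, 3.4, 6.4]
grip_width: 0.116
```

```bash
python3 look.py w22 >/dev/null; python3 -c "
from h import *
plan(0.4175,0.1265,0.01,6.5)
C=np.load('w.npz')['C']
for r in (100,150): print([C[r,c].round(4).tolist() for c in range(420,520,10)])"
```

```text
t 34.9 pos [0.6055 0.1477 0.0109] jawdir 6.5 tilt y [-0.0001  0.0001 -1.    ] F [-1.8779  2.1261  7.1181] w 9.6 j7 -0.5495162013817041
shift units (current axes) [-0.0019  0.0156 -3.1538] mm [-188.0323  -21.2483   -0.9206]
turn total rotvec(tool) [ 0.0001 -0.0003 -0.0001] deg 0.01857945235093439 -> alt turn other way -179.98142054764907
shift units after turn [-0.0029  0.0153 -3.1538]
[[0.6351, 0.2358, 0.0733], [0.6387, 0.2362, 0.0734], [0.639, 0.2363, 0.0816], [0.641, 0.2366, 0.0849], [0.6445, 0.237, 0.0844], [0.6478, 0.2374, 0.0844], [0.6518, 0.2379, 0.083], [0.655, 0.2383, 0.0834], [0.6572, 0.2386, 0.0854], [0.6613, 0.2391, 0.0841]]
[[0.6393, 0.218, 0.073], [0.6419, 0.2188, 0.0758], [0.6421, 0.2201, 0.0838], [0.6457, 0.2205, 0.0837], [0.6488, 0.221, 0.0845], [0.6527, 0.2214, 0.0835], [0.6562, 0.2218, 0.0836], [0.6599, 0.2222, 0.0833], [0.6632, 0.2226, 0.0838], [0.6664, 0.2231, 0.0842]]
```

View pics/w22.png

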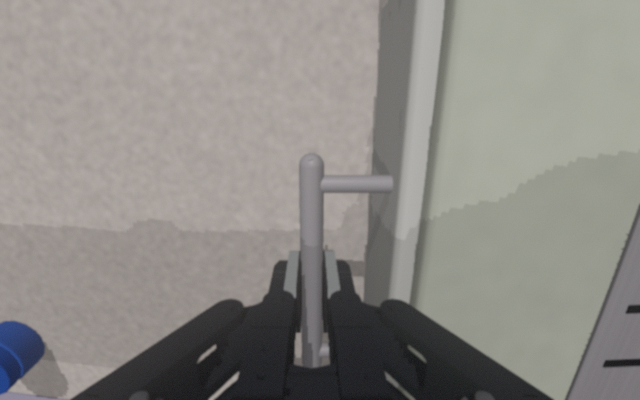

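{"method": "servo_tool", "body": {"commands": [0,0,0.05,0,0,0,0,0,0.05,0,0,0,0,0,0,0,0,0]}}

```text
time_s: 35.28
tool_pos: [0.612, 0.1485, 0.011]
ee_rot: [-1.26, 1.125, -1.126]
contact_force: [2.3, 2.7, 4.3]
grip_width: 0.115
```

{"method": "servo_tool", "body": {"commands": [0,0,0.04,0,0,0,0,0,0,0,0,0]}}

```text
time_s: 35.52
tool_pos: [0.6141, 0.1487, 0.0109]
ee_rot: [-1.26, 1.125, -1.125]
contact_force: [-0.6, 2.6, 5.8]
grip_width: 0.115
```

{"method": "servo_tool", "body": {"commands": [0,0,0.04,0,0,0,0,0,0,0,0,0]}}

```text
time_s: 35.78
tool_pos: [0.6141, 0.1487, 0.0108]
ee_rot: [-1.264, 1.127, -1.124]
contact_force: [-15.6, -0.6, 18.9]
grip_width: 0.113
```

{"method": "servo_tool", "body": {"commands": [0,0,0.04,0,0,0,0,0,0,0,0,0]}}

```text
time_s: 36.02
tool_pos: [0.6141, 0.1486, 0.0106]
ee_rot: [-1.268, 1.13, -1.123]
contact_force: [-31.0, -2.1, 31.0]
grip_width: 0.118
```

```bash
python3 look.py w23 >/dev/null; python3 -c "
from h import *
plan(0.4175,0.1265,0.01,6.5)"
```

```text
t 36.075 pos [0.6141 0.1486 0.0106] jawdir 6.5 tilt y [-0.0076 -0.0028 -1.    ] F [-29.8631  -2.07    30.9467] w 9.7 j7 -0.5417915358553116
shift units (current axes) [-0.0058  0.0358 -3.2966] mm [-196.5676  -22.1232   -0.5841]
turn total rotvec(tool) [0.0079 0.0004 0.0019] deg -0.021772668003919193 -> alt turn other way 179.9782273319961
shift units after turn [-0.0045  0.0097 -3.2968]
```

View pics/w23.png

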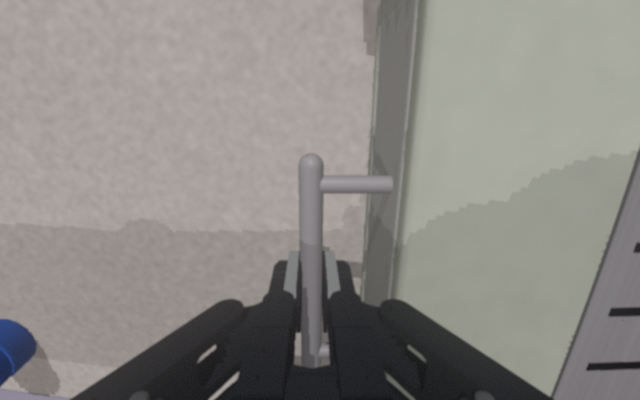

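It hit a hard stop at 198 mm of travel, and the panel is flush with the cabinet. I'll relax the push, then release.

{"method": "servo_tool", "body": {"commands": [0,0,-0.07,0,0,0,0,0,0,0,0,0]}}

```text
time_s: 36.33
tool_pos: [0.6141, 0.1487, 0.0108]
ee_rot: [-1.261, 1.126, -1.125]
contact_force: [-3.5, 3.1, 6.0]
grip_width: 0.115
```

{"method": "servo_tool", "body": {"commands": [0,0,0,0,0,0,0,0,0,0,0,0,0,0,0,0,0,0], "gripper": 28}}

```text
time_s: 36.7
tool_pos: [0.6145, 0.1482, 0.0105]
ee_rot: [-1.261, 1.126, -1.126]
contact_force: [-0.1, 1.0, 0.8]
grip_width: 0.325
```

{"method": "servo_tool", "body": {"commands": [0,-0.2,0,0,0,0,0,-0.5,0,0,0,0,0,-0.6,0,0,0,0,0,-0.6,0,0,0,0,0,0,0,0,0,0]}}

```text
time_s: 37.33
tool_pos: [0.6163, 0.1492, 0.1285]
ee_rot: [-1.256, 1.122, -1.128]
contact_force: [-0.2, -0.5, -0.4]
grip_width: 0.328
```

```bash
python3 look.py w24 ; python3 -c "
from h import *
plan(0.607,-0.199,0.11,90)
t=arm.capture('side');cv2.imwrite('pics/s24.png',t['color'][:,:,::-1])"
```

```text
(0.028, 0.043) 233 bb [348  34   6 107] mean [0.6385 0.2449 0.0355] c [638.7352 243.2518] sz [ 0.9701 83.1138] ang 6.7 z 0.035637805485782395 [119 118 113]
(0.028, 0.043) 183 bb [344 151   5  94] mean [0.6493 0.149  0.0355] c [649.5699 146.4988] sz [ 0.3597 92.866 ] ang 6.5 z 0.03560119474881791 [109 108 104]
(0.028, 0.043) 1166 bb [ 59 263  42  38] mean [0.3826 0.0246 0.0331] c [381.1795  22.8064] sz [43.7822 41.4437] ang 72.5 z 0.03337358795814439 [ 65  82 137]
(0.066, 0.088) 80374 bb [349  21 291 319] mean [0.7515 0.1942 0.0847] c [760.216  167.4052] sz [225.5902 262.6427] ang 6.5 z 0.08457274661084335 [151 152 145]
t 37.375 pos [0.6154 0.1487 0.1266] jawdir 6.5 tilt y [ 0.0027  0.0004 -1.    ] F [-0.1029 -0.2321  0.2697] w 28.0 j7 -0.4686440531648846
shift units (current axes) [ 5.742   0.2735 -0.7915] mm [  -8.3644 -347.6709  -16.5723]
turn total rotvec(tool) [-0.0023 -1.458   0.0019] deg 83.53718081733868 -> alt turn other way -96.46281918266132
shift units after turn [-0.1394  0.2762 -5.7945]
```

View pics/w24.png

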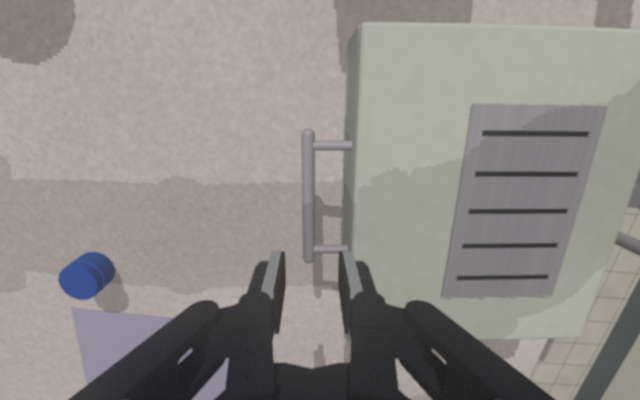

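View pics/s24.png

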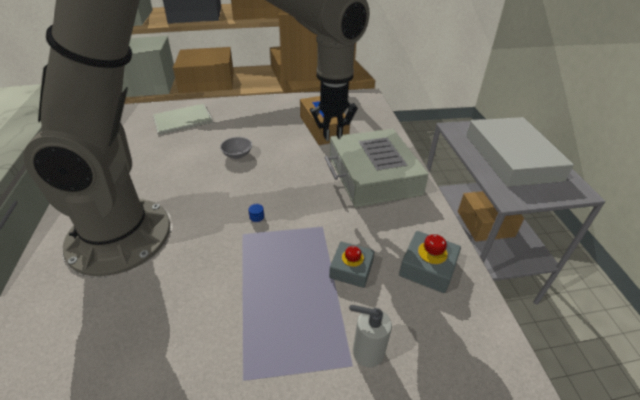

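The drawer is flush and home, everything else is untouched, and the small stop is still down. Now over to the button, approaching with the jaw at +6.5° so there's room to turn clockwise.

{"method": "servo_tool", "body": {"commands": [0.4,0,-0.06,0,0,0,0.7,0,-0.1,0,0,0,0.9,0,-0.12,0,0,0,0.9,0,-0.12,0,0,0,0.9,0,-0.12,0,0,0,0.9,0,-0.12,0,0,0,0.7,0,-0.1,0,0,0,0.3,0,-0.05,0,0,0], "gripper": 64}}

```text
time_s: 38.42
tool_pos: [0.6048, -0.1995, 0.1235]
ee_rot: [-1.261, 1.129, -1.127]
contact_force: [-0.3, 0.6, -0.6]
grip_width: 0.749
```

```bash
python3 look.py w25 ; python3 -c "
from h import *
plan(0.607,-0.1985,0.017,6.5)"
```

```text
(0.028, 0.043) 372 bb [285 126  98  56] mean [ 0.6182 -0.1557  0.0392] c [ 623.5603 -157.2136] sz [23.6221 89.639 ] ang 78.6 z 0.04107338794050822 [121 123 122]
(0.028, 0.043) 1187 bb [422 153 106  94] mean [ 0.7517 -0.1857  0.0356] c [ 751.279  -187.5426] sz [116.6999   5.2695] ang 55.0 z 0.03556082492412233 [109 113 112]
(0.028, 0.043) 507 bb [258 346  56  24] mean [ 0.5972 -0.3895  0.0353] c [ 597.347  -396.0093] sz [63.7741 26.568 ] ang 0.7 z 0.03515828604544087 [140 138 136]
(0.066, 0.088) 1627 bb [293 183  47  45] mean [ 0.6078 -0.1962  0.07  ] c [ 608.2551 -197.6218] sz [37.582  37.8171] ang 4.1 z 0.07030412355130582 [162  65  60]
(0.066, 0.088) 532 bb [509 232  55  52] mean [ 0.7806 -0.2102  0.0835] c [ 783.8791 -213.5221] sz [50.9046 21.8404] ang 64.4 z 0.08365890455031888 [133  68  42]
t 38.475 pos [ 0.6048 -0.2008  0.1236] jawdir 6.3 tilt y [-0.0019 -0.0006 -1.    ] F [-0.4494 -2.9542 -0.1664] w 64.5 j7 0.11868761490661331
shift units (current axes) [-0.0352  1.7758  0.044 ] mm [   2.1979    2.3249 -106.5552]
turn total rotvec(tool) [ 0.0019 -0.0044  0.0004] deg 0.24957647245892645 -> alt turn other way -179.75042352754107
shift units after turn [-0.0344  1.7759  0.0408]
```

View pics/w25.png

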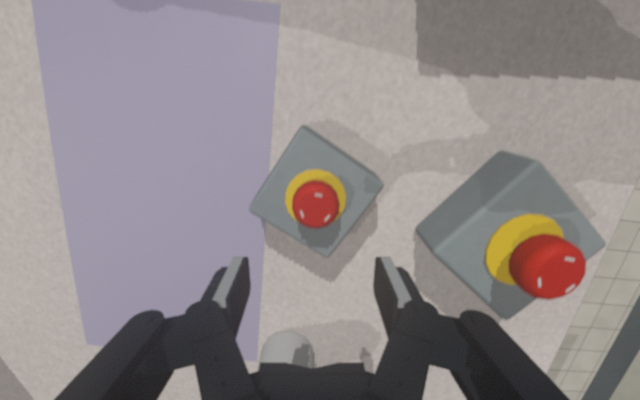

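{"method": "servo_tool", "body": {"commands": [-0.04,0.3,0.05,0,0,0,0,0.4,0,0,0,0,0,0.4,0,0,0,0,0,0.1,0,0,0,0,0,0,0,0,0,0]}}

```text
time_s: 39.1
tool_pos: [0.6088, -0.1924, 0.0523]
ee_rot: [-1.261, 1.125, -1.123]
contact_force: [-0.4, -0.9, 0.5]
grip_width: 0.752
```

```bash
python3 look.py w26 ; python3 -c "
from h import *
plan(0.6078,-0.198,0.017,6.5)"
```

```text
(0.028, 0.043) 880 bb [256 145 144  80] mean [ 0.6189 -0.157   0.0384] c [ 618.7833 -159.1164] sz [37.7169 97.5236] ang 86.7 z 0.04051919096701871 [117 121 121]
(0.028, 0.043) 2550 bb [447 181 143 119] mean [ 0.7526 -0.1842  0.0358] c [ 751.0564 -187.0379] sz [117.045    7.0442] ang 55.5 z 0.03592040515758643 [105 110 110]
(0.028, 0.043) 161 bb [223 198  37  53] mean [ 0.5606 -0.1926  0.0408] c [ 560.6536 -193.3261] sz [45.5738  2.4494] ang 61.8 z 0.04160564770418342 [125 129 133]
(0.066, 0.088) 2804 bb [277 225  64  58] mean [ 0.6076 -0.1953  0.07  ] c [ 607.8974 -197.2486] sz [38.0691 37.5153] ang 37.1 z 0.07032013335513398 [156  60  53]
(0.066, 0.088) 1376 bb [564 291  76  68] mean [ 0.7807 -0.2102  0.0828] c [ 784.1819 -213.704 ] sz [51.6272 22.6937] ang 64.2 z 0.08326925838593427 [124  46  31]
t 39.15 pos [ 0.6092 -0.1929  0.053 ] jawdir 6.5 tilt y [ 0.0003  0.0003 -1.    ] F [ 0.0753  0.3669 -0.5449] w 63.8 j7 0.06943109684378425
shift units (current axes) [ 0.0818  0.6004 -0.033 ] mm [ -1.3966  -5.0874 -36.0277]
turn total rotvec(tool) [-0.0004  0.0007 -0.0003] deg -0.037823457716811504 -> alt turn other way 179.9621765422832
shift units after turn [ 0.0816  0.6005 -0.0327]
```

View pics/w26.png

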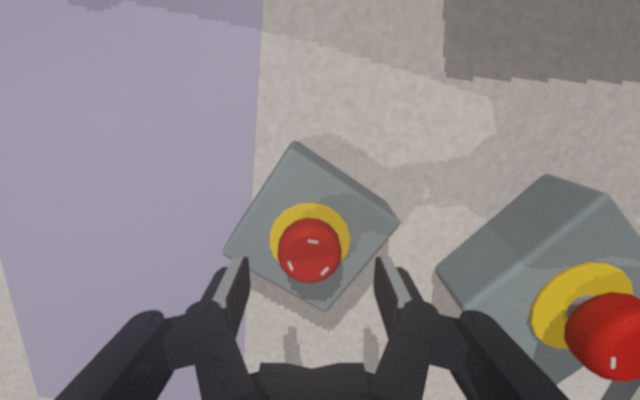

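{"method": "servo_tool", "body": {"commands": [0.08,0.2,-0.03,0,0,0,0,0.2,0,0,0,0,0,0.15,0,0,0,0,0,0.05,0,0,0,0,0,0,0,0,0,0]}}

```text
time_s: 39.78
tool_pos: [0.6075, -0.1987, 0.0165]
ee_rot: [-1.261, 1.126, -1.125]
contact_force: [-0.5, 0.1, 0.3]
grip_width: 0.752
```

{"method": "servo_tool", "body": {"commands": [0,0,0,0,0,0,0,0,0,0,0,0,0,0,0,0,0,0,0,0,0,0,0,0], "gripper": 25, "squeeze": 30}}

```text
time_s: 40.28
tool_pos: [0.608, -0.1989, 0.0171]
ee_rot: [-1.26, 1.125, -1.126]
contact_force: [2.5, 0.2, 2.5]
grip_width: 0.453
```

```bash
python3 look.py w27 >/dev/null; python3 -c "
from h import *
plan(0.6078,-0.198,0.017,6.5)"
```

```text
t 40.325 pos [ 0.608  -0.1989  0.0171] jawdir 6.5 tilt y [ 0.001  -0.0001 -1.    ] F [2.6126 0.9713 3.3291] w 38.5 j7 0.05597460332787824
shift units (current axes) [-0.0147  0.0009 -0.002 ] mm [-0.2159  0.8647 -0.0526]
turn total rotvec(tool) [-0.001  -0.0005  0.0002] deg 0.028134964382999783 -> alt turn other way -179.971865035617
shift units after turn [-0.0147  0.0009 -0.0019]
```

View pics/w27.png

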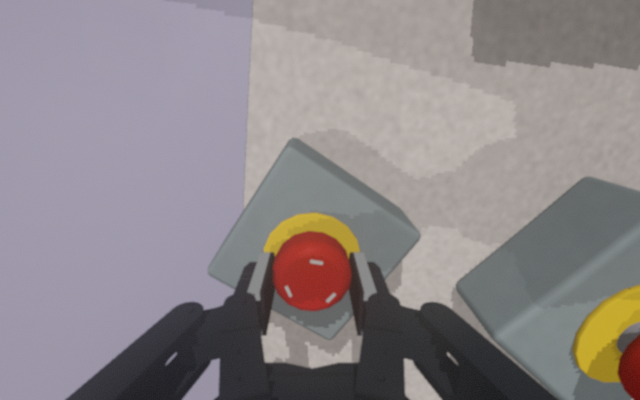

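The head is gripped (38.5 mm). Turning clockwise (+tool y).

{"method": "servo_tool", "body": {"commands": [0,0,0,0,0.1,0,0,0,0,0,0.13,0,0,0,0,0,0.13,0,0,0,0,0,0.13,0,0,0,0,0,0.13,0,0,0,0,0,0.13,0,0,0,0,0,0.13,0,0,0,0,0,0.1,0]}}

```text
time_s: 41.32
tool_pos: [0.6073, -0.1986, 0.0169]
ee_rot: [-0.663, 1.816, -1.815]
contact_force: [-0.3, 2.4, 4.7]
grip_width: 0.452
```

{"method": "servo_tool", "body": {"commands": [0,0,0,0,0,0,0,0,0,0,0,0]}}

```text
time_s: 41.58
tool_pos: [0.6074, -0.1986, 0.0167]
ee_rot: [-0.668, 1.812, -1.811]
contact_force: [-2.3, 2.8, 4.4]
grip_width: 0.453
```

```bash
python3 look.py w28; python3 -c "
from h import *
plan(0.6078,-0.198,0.017,6.5)"
```

```text
(0.028, 0.043) 2482 bb [481   0  27 147] mean [ 0.7389 -0.203   0.0358] c [ 738.1468 -204.646 ] sz [70.1406  3.3497] ang 54.3 z 0.03593763594701514 [103 108 108]
(0.028, 0.043) 1307 bb [206 150 161  67] mean [ 0.6313 -0.1598  0.0378] c [ 629.1013 -159.2693] sz [ 9.0746 89.0681] ang 57.6 z 0.039581646472314054 [117 121 121]
(0.066, 0.088) 4970 bb [233 244 118  85] mean [ 0.6074 -0.1919  0.071 ] c [ 603.9783 -194.7312] sz [37.1429 47.885 ] ang 61.6 z 0.06984443735029058 [135  57  53]
(0.066, 0.088) 1016 bb [351 260  40  69] mean [ 0.6278 -0.2124  0.0773] c [ 624.7636 -217.9532] sz [22.6822 14.0579] ang 40.2 z 0.07764470795378181 [74 68 69]
t 41.625 pos [ 0.6074 -0.1986  0.0167] jawdir -49.6 tilt y [-0.0003  0.0004 -1.    ] F [-1.9197  2.6944  5.1662] w 38.6 j7 -0.7739896333002655
shift units (current axes) [-0.0118 -0.005  -0.0028] mm [0.4281 0.5885 0.2979]
turn total rotvec(tool) [ 0.0004 -0.9784 -0.0003] deg 56.0587680291039 -> alt turn other way -123.9412319708961
shift units after turn [-0.0089 -0.005   0.0082]
```

View pics/w28.png

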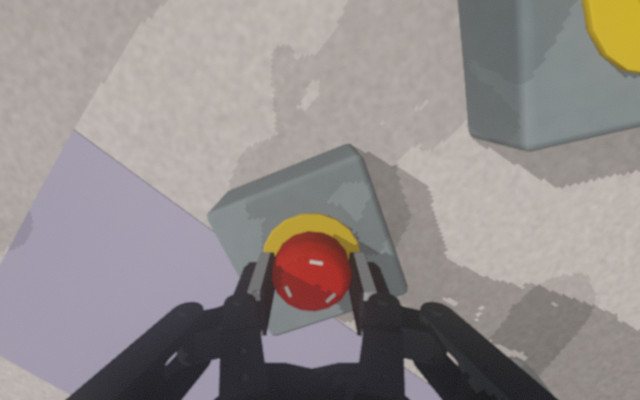

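The marks on the head moved with the gripper, so the head turned about 0.98 rad. Releasing and lifting.

{"method": "servo_tool", "body": {"commands": [0,0,0,0,0,0,0,0,0,0,0,0,0,0,0,0,0,0], "gripper": 64}}

```text
time_s: 42.0
tool_pos: [0.6074, -0.1991, 0.0165]
ee_rot: [-0.666, 1.813, -1.813]
contact_force: [-0.1, 0.7, 0.3]
grip_width: 0.75
```

{"method": "servo_tool", "body": {"commands": [0,-0.3,0,0,0,0,0,-0.5,0,0,0,0,0,-0.6,0,0,0,0,0,-0.6,0,0,0,0,0,-0.2,0,0,0,0,0,0,0,0,0,0]}}

```text
time_s: 42.75
tool_pos: [0.6079, -0.199, 0.1499]
ee_rot: [-0.664, 1.812, -1.814]
contact_force: [1.0, -0.6, -0.1]
grip_width: 0.749
```

```bash
python3 look.py w29; python3 -c "
from h import *
plan(0.6078,-0.198,0.017,6.5)
for n in ('side','top'):
  t=arm.capture(n);cv2.imwrite('pics/%s29.png'%n,t['color'][:,:,::-1]); C=cloud(t)
  if n=='side':
    m=(t['color'][...,0]>90)&(t['color'][...,1]<45)&(abs(C[...,0]-0.607)<0.04)&(abs(C[...,1]+0.2)<0.04); print(np.percentile(C[m][:,2],[50,75,90]))"
```

```text
(0.028, 0.043) 649 bb [394   0  25 124] mean [ 0.7499 -0.1879  0.0357] c [ 748.7129 -189.6681] sz [105.2215   2.2016] ang 53.9 z 0.03590880112388867 [102 106 105]
(0.028, 0.043) 313 bb [251 128  88  40] mean [ 0.6294 -0.159   0.0386] c [ 627.8038 -159.4049] sz [ 4.0226 89.3925] ang 62.6 z 0.040628649950543404 [116 120 120]
(0.028, 0.043) 1198 bb [  0 195  40  39] mean [0.3836 0.0206 0.0328] c [381.9762  20.5968] sz [43.5682 40.7465] ang 22.0 z 0.03309860180327831 [ 57  78 136]
(0.028, 0.043) 392 bb [422 282  49  20] mean [ 0.6121 -0.3912  0.0353] c [ 614.04   -396.3057] sz [15.3566 54.4101] ang 50.4 z 0.03552943461045609 [139 138 135]
(0.066, 0.088) 364 bb [467   0  35  70] mean [ 0.7804 -0.2097  0.0841] c [ 783.5771 -212.0552] sz [48.7579 18.2521] ang 61.5 z 0.08422448039565895 [125  56  35]
(0.066, 0.088) 1561 bb [289 175  44  45] mean [ 0.6098 -0.1962  0.0771] c [ 608.2559 -197.469 ] sz [38.514  37.9845] ang 42.0 z 0.077879059748311 [154  65  60]
(0.066, 0.088) 314 bb [441 303  48  15] mean [ 0.616  -0.3924  0.0722] c [ 618.5315 -398.2856] sz [12.2041 48.1067] ang 42.2 z 0.07169647165136084 [121 120 117]
t 42.8 pos [ 0.6073 -0.1989  0.1487] jawdir -49.7 tilt y [ 0.0001 -0.     -1.    ] F [ 0.099  -0.3198 -0.4898] w 64.2 j7 -0.7376515203301552
shift units (current axes) [-0.0159  2.195  -0.006 ] mm [   0.5003    0.8896 -131.7029]
turn total rotvec(tool) [-0.0001 -0.9805  0.    ] deg 56.181147833269364 -> alt turn other way -123.81885216673064
shift units after turn [-0.0138  2.195   0.01  ]
[0.0773 0.0787 0.0797]
```

View pics/w29.png

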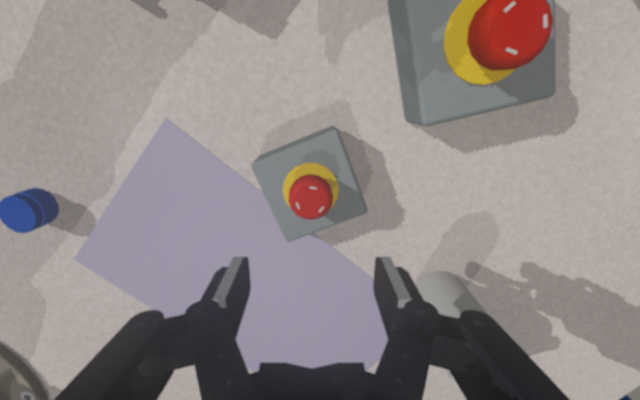

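View pics/side29.png

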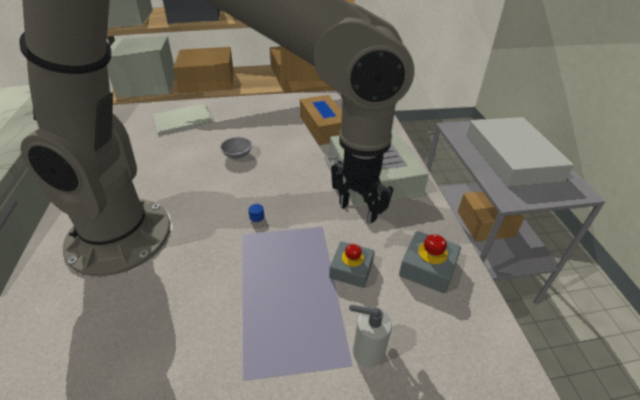

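The button is up (top 0.0779 m, as at the start), the head is turned about 0.98 rad, and the arm is clear of everything. The drawer face, measured after release, sits flush with the cabinet front within about 0.5 mm. Handing in.

```bash
python3 -c "
from bench import arm
print(arm.sign_off())"
```

```text
the job is handed in; nothing more can be done
None
```

I pressed and latched the small stop button and loaded the drawer: carton in the left bay, both jars in the right. I then pushed the drawer home by its handle and turned the button clockwise until it popped up. The job is handed in at about 43 s of the 210 s limit, and no verdict was reported.

**Last checks**
- **Stop button:** the head turned about 0.98 rad with the gripper. Its top is back at 0.078 m, where it started; it read 0.070 m while latched.
- **Drawer:** it stopped hard after about 198 mm of travel. After release, the panel was flush with the cabinet front within about 0.5 mm.
- **Contents:** the jars stood and the carton lay flat, all within their bays, in the last view of the full drawer before closing. I couldn't see them once it was shut.
- **Other things:** the bowl, pump bottle and glove box look unmoved, and I didn't touch the blue jar. The arm was clear of everything when I handed in.

**What disagreed or went wrong**
- **Fingertips:** the real tips sat about 37 mm (contact) to 42 mm (depth image) behind the reported TCP. The first press therefore stopped short of the button, and I corrected for it from then on.
- **Force:** pressing the button against its bottom stop peaked at about 96 N on the wrist, under the 120 N limit. It came from the fingertips; the 40 N limit is for the arm and gripper body. I backed off straight away.
- **Cameras:** the top and side views differed by up to about 5 mm in y, so I relied on close wrist views for the grasps and placings.

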